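# Clear the spacer chute and fit the missing spacer sleeve to the drying tray

### The job

A square spacer has got stuck at the mouth of the sloping feed chute: lift it out and put it in the shallow pan, so that the round sleeves behind it roll down. Then take the sleeve that rolls to the stop, lay it in the groove of the white rest and let go, take it again across its middle, and push it upright and fully home on the one bare spigot of the drying tray. Do not disturb the other things on the table.

Things in the scene. Friction and masses are not known exactly. Their poses are not given: they have to be found in the camera images.
- chute: Fixed steel gravity chute, 160 mm long. Origin on the table under the stop at its mouth; x points horizontally up the chute, y across it. The floor is 40 mm above the table at the stop and rises at 15 degrees. The stop is a 4 mm thick lip, 18 mm high. For the first 48 mm the floor is 48 mm wide without side walls, so that fingers can pass at both ends of a 60 mm part lying across it.
- stop_nest (a point): Where the centre of a round sleeve lies when it has rolled against the stop: 16 mm along the chute's x, 67 mm above the table; axes as the chute's. From 48 mm up the slope side walls 22 mm high stand 64 mm apart; from 68 mm on two lengthwise bars (top 52 mm above the floor) keep the queued sleeves from being lifted out.
- square_mid (a point): Centre of the jammed part: a square steel tube 40 x 40 mm, 60 mm long along its own y (across the chute), about 0.1 kg. It lies flat on the sloping floor against the stop and does not roll. The next sleeve touches it from behind, so it is taken by its two ends.
- sleeve_mid (a point): Centre of the sleeve next behind the jam, the one to fit: a plain steel tube 44 mm outside, 35 mm bore, 60 mm long along its own z, about 0.09 kg, ends alike. It lies across the chute and rolls to the stop by itself once the jam is gone; there the lip in front and a second equal sleeve close behind leave room for fingers only at its two ends.
- pan_in (a point): Centre of the inner floor (3 mm above the table) of the open shallow steel pan, fixed; inside 164 mm (its x) by 104 mm (its y), rim 35 mm above the table.
- groove (a point): Fixed white plastic rest, 44 mm long (its x) by 34 mm wide, with a groove along its x between two ribs 30 mm high. The point is where the centre of a sleeve lies when it lies lengthwise in the groove: 49 mm above the table. A 60 mm sleeve centred there overhangs the rest by 8 mm at each end.
- tray: Fixed wire drying tray 194 x 244 mm (its x, y), floor 4 mm, rim 13 mm above the table, flat dried slices on it. Origin on the table under its centre. Four posts stand at x = +-65 mm, y = +-90 mm: three carry sleeves already, one is bare.
- seat (a point): The bare spigot: centre of the flat collar (44 mm across, 14 mm above the table) on which the sleeve's end must sit; z up. The spigot rises 34 mm above this point, 32 mm in diameter for 24 mm and then tapering to 18 mm at the tip. With the sleeve fully home its centre is 30 mm above this point.
- post1: Tray post that already carries a sleeve (fixed, 44 mm across, its top 74 mm above the table). Origin at its foot, 4 mm above the table.
- post2: The same as post1, at another corner.
- post3: The same as post1, at another corner.
- square_spacer: The jammed square spacer as a body; origin and axes as point square_mid.
- sleeve_a: The sleeve to fit as a body; origin and axes as point sleeve_mid.
- ramekin_mid (a point): Centre of a white bowl 64 mm across, 34 mm high, standing in the middle of the tray; bystander.
- oil_bottle_mid (a point): Centre of a green bottle 60 mm across, 190 mm high; bystander.
- spice_jar_mid (a point): Centre of a brown jar 48 mm across, 85 mm high, beside the chute; bystander.
- mug_mid (a point): Centre of a white mug 76 mm across, 85 mm high; bystander.
- timer_mid (a point): Centre of a white kitchen timer 30 x 60 mm, 55 mm high; bystander.
- shaker_mid (a point): Centre of a metal shaker 44 mm across, 75 mm high; bystander.
- spatula: Spatula lying on the table along its own x; bystander.
Things that resemble listed ones, but are neither listed nor needed, are in the scene too. What is shaped like the square_spacer but turquoise is not meant. Leave any green look-alike of the part that bears groove alone.

How it is judged:
By the outcome, as a careful person would: the job done as asked, in the order asked, and still so for the second after the job is handed in, with the robot touching nothing.
It also fails if it takes over 72 s, if anything falls off the work surface, if the arm or the gripper's body presses on something with over 40 N, if the wrist force passes 120 N, or if a joint passes its speed limit or range.

### The arm

A 6-joint arm with a two-finger parallel gripper is mounted at the origin on the work surface. World frame = base frame: x ahead of the robot, y to its left, z up, the work surface at z = 0. Lengths are in mm, angles in rad, forces in N, time in s.
With the tool pointing down it reaches from about 350 to 975 mm from the base axis. Payload 7.1 kg.
Tool frame: the origin (TCP) lies midway between the tips of the shut fingers; the grasp point (between the pads) lies 19 mm behind it (ctrl.grip_point_offset is the distance from the TCP to the grasp point, in mm); z points along the fingers, y is the line along which they close (so a half turn about z gives the same grasp; the last joint's range is limited). The gripper opens to 88 mm and grips with 3 to 60 N. Pads are 20 mm wide; open, the fingers measure 115 mm over their backs; the gripper's body (75 mm by 178 mm) begins 61 mm behind the grasp point.
Start: joints at [-1.312, 0.423, 1.63, -0, 1.089, -0.019], TCP at [171.419, -601.016, 222.675] pointing down, gripper open.
Joint ranges: [-3, 3], [-0.9, 2.11], [0.09, 2.58], [-1.31, 4.45], [0.11, 2.69], [-2.54, 2.54]. Speed limits (rad/s): [2.39, 2.39, 3.01, 3.14, 3.14, 3.14].

### API

Orientations are given as a rotation vector (axis times angle).
In Python, from workcell import get_obs, optics, close_job, spotter, ctrl gives the robot as it stands. The module is installed in compiled form; this text tells all that it offers.
- The arm moves only by the tool move_arm, never from a script. Its argument "rows" is a list of rows, each a list of 5 numbers: the shift along the tool's x, y, z in cm, then the turn about the tool's z in degrees, then the opening in per cent of the stroke, from 0 (shut) to 100 (fully open). A call has 1 to 10 rows; each row shifts and turns the commanded pose from where the row before left it, along the tool's axes as they then stand; what a row does not reach is not made up. A row lasts 1/8 s, in which the tool goes at most 62.5 mm and 10.7 degrees, less where a joint would pass 70% of its speed; a pose out of reach is approached as far as the arm can. A call with a gripper value outside its range is refused whole. The fingers move at their own pace and stop on an object; the grip force is fixed at half the most. Time passes only in rows, so rows that do not move let the fingers close. It gives the time, the measured TCP pose, the force, the opening and the grip force at its end, in the units of the state.
- get_obs(): the state, without advancing time (a new reading comes with each control period).
- optics.get_image(name): name is "side" or "top" or "wrist"; returns the picture (480x640x3 uint8, blue, green, red); there is no depth.
- optics.calibration(name): a dict with "camera_matrix" (3x3 intrinsics, pixels), "xyz" and "orientation" of the camera in the world. Camera axes: x right, y down, z forward; pixel columns grow to the right and rows downward; lengths in mm; the calibration is good to about 2 mm. A picture is of the moment at which its call begins: read the wrist's pose just before it. calibration takes no time and is no camera call; for the wrist camera it gives the pose at the moment of the call.
- close_job(): hands the job in; it is judged then, once.
Trained networks look in the newest picture that a camera, given by its name, has taken for a name from the list of things; names that differ only in an ending like _2 or _b are one class to them, and where a whole thing is asked for, a point or a joint stands for the part that bears it (a point fixed in the world has none). Each returns a list of dicts, best first, with "conf" (0 to 1); they miss things now and then, are a little off and sometimes report something else, mostly with a low value. They report only what shows in the picture. A call takes as long as a camera call. They do not tell look-alikes from the thing itself.
- spotter.find_in(camera, label): "point" ([column, row] in pixels, amid what is visible of it).
- spotter.regions_of(camera, label): "region" (480x640 bool, what is visible of it) and "point" ([column, row] in pixels, amid what is visible of it).
The state is a dict: "t": time; "qpos": joint angles; "qvel": joint speeds; "joint_torque": joint torques, N m; "ee_pos": TCP position; "orientation": TCP orientation; "ft_force": force on the tool from outside, world axes, zero at the start; "moment": the same for the moment, N m; "width": finger opening in mm; "grasp_force": force on a finger pad.
Only numpy, scipy, OpenCV 4.12 (cv2) and the standard library are available. Lean on these libraries where they do the work, as an engineer would, in place of code of your own. Each camera call takes 0.05 s, during which the arm holds its last target. There are 200 camera calls.

## Working session

There is one attempt and no reset: what is moved stays moved. The work goes in short steps, Python scripts to look and compute and a tool call to move; the robot and the scene stay as the last step left them, time stands still between calls to the robot, and variables do not carry over. Pictures are saved under pics/ and viewed, at most 10 in all, crops included, and the job is handed in when it is done.

Besides the shell and the picture viewer there is one more tool, called after "Call:" by a JSON object that holds its "api" and its "payload", one argument or row to a line. move_arm: Moves the arm, as the interface text tells. Its arguments: {"type":"object","properties":{"rows":{"type":"array","items":{"type":"array","items":{"type":"number"}}}},"required":["rows"]}

```bash
mkdir -p pics; cat > h.py <<'E'
import numpy as np, cv2
from scipy.spatial.transform import Rotation as R
from workcell import get_obs, optics, close_job, spotter, ctrl
def rot(o):
    o=np.array(o,float)
    return o if o.shape==(3,3) else R.from_rotvec(o).as_matrix()
def back(cam,px,z):
    c=optics.calibration(cam);K=np.array(c["camera_matrix"]);d=rot(c["orientation"])@np.linalg.inv(K)@np.array([px[0],px[1],1.])
    p=np.array(c["xyz"],float);return p+d*(z-p[2])/d[2]
def proj(cam,P,c=None):
    c=c or optics.calibration(cam);q=np.array(c["camera_matrix"])@(rot(c["orientation"]).T@(np.array(P,float)-np.array(c["xyz"])));return q[:2]/q[2]
E
python3 - <<'E'
from h import *
np.set_printoptions(precision=1,suppress=True)
for n in("top","side"):
    im=optics.get_image(n);cv2.imwrite(f"pics/{n}0.png",im)
    c=optics.calibration(n);print(n,c)
Z=dict(chute=60,square_spacer=80,sleeve_a=95,pan_in=3,groove=40,tray=4,seat=48,post1=74,ramekin_mid=34,oil_bottle_mid=190,spice_jar_mid=85,mug_mid=85,timer_mid=55,shaker_mid=75,spatula=5)
for k,z in Z.items():
    for r in spotter.find_in("top",k)[:5]:
        print(k,round(r["conf"],2),np.array(r["point"]),back("top",r["point"],z))
print(get_obs())
E
```

```text
top {'camera_matrix': array([[557.4,   0. , 318.3],
       [  0. , 557.4, 244.5],
       [  0. ,   0. ,   1. ]]), 'xyz': array([ 374.8,  -21.9, 1099. ]), 'orientation': array([-2.1,  2.2, -0.2])}
side {'camera_matrix': array([[552. ,   0. , 321.6],
       [  0. , 552. , 238. ],
       [  0. ,   0. ,   1. ]]), 'xyz': array([-58.4, 689.5, 687.2]), 'orientation': array([-0.9,  2.3, -1.3])}
chute 0.61 [426.  207.3] [ 616.  -235.5   60. ]
chute 0.52 [194.9 270.7] [503.2 204.1  60. ]
square_spacer 0.79 [499.1 195.8] [ 630.7 -370.2   80. ]
square_spacer 0.68 [454.2 255.6] [ 518.8 -278.7   80. ]
sleeve_a 0.93 [446.2 234.4] [ 556.2 -262.6   95. ]
pan_in 0.77 [330.  287.9] [470.7 -49.6   3. ]
groove 0.88 [327.9 200.7] [637.8 -48.8  40. ]
groove 0.77 [379.6 201.8] [ 633.5 -149.6   40. ]
groove 0.43 [223.7 300.7] [447.4 153.1  40. ]
tray 0.77 [194.8 268.5] [514.5 216.6   4. ]
tray 0.18 [162.8 214.7] [624.7 282.5   4. ]
seat 0.89 [164.2 214.9] [614.2 267.5  48. ]
post1 0.73 [220.7 302.5] [441.9 153.   74. ]
post1 0.67 [209.1 355.4] [347.2 173.2  74. ]
post1 0.66 [139. 273.] [499.4 304.2  74. ]
po
[... 182 characters left out ...]
0.1 -378.1   85. ]
mug_mid 0.56 [470.3 357.8] [ 333.4 -294.8   85. ]
mug_mid 0.39 [440.6 203.6] [ 616.7 -258.    85. ]
timer_mid 0.78 [208.5 354.9] [347.7 177.9  55. ]
shaker_mid 0.98 [368.  337.8] [ 372.5 -114.4   75. ]
shaker_mid 0.47 [248.1 237.2] [562.2 102.7  75. ]
spatula 0.96 [351. 143.] [ 767.1 -100.     5. ]
{'t': 0.85, 'qpos': array([-1.3,  0.4,  1.6,  0. ,  1.1, -0. ]), 'qvel': array([ 0.,  0., -0., -0., -0., -0.]), 'joint_torque': array([  0. , -54.5, -27.4,   0.1,   0. ,   0. ]), 'ee_pos': array([ 171.4, -601. ,  222.7]), 'orientation': array([-3.1, -0.4, -0. ]), 'ft_force': array([-0.7,  0.6, -0. ]), 'moment': array([0., 0., 0.]), 'grasp_force': 0.0, 'width': 87.78686614862161}
```

View pics/top0.png

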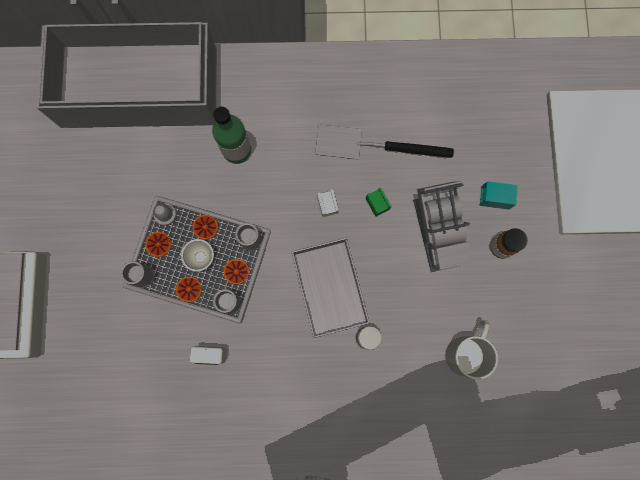

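View pics/side0.png

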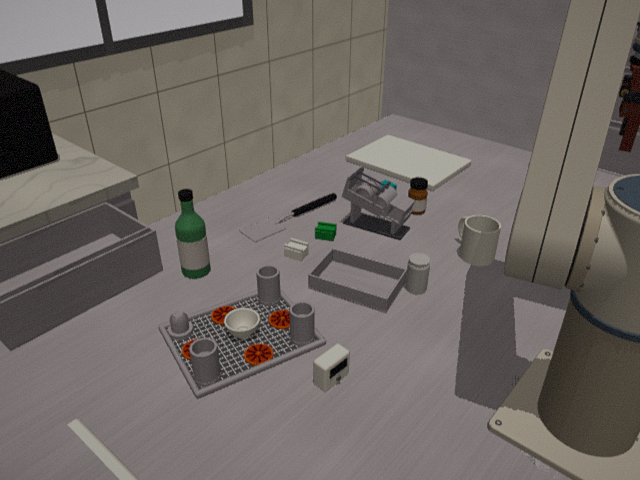

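The top view shows the chute at (440,225) with its mouth at the lower end, near (450,265). The chute holds the grey square spacer at (454,256) and the sleeve at (446,234).

Look-alikes:
- **Spacer:** grey at (454,256), which I want. The turquoise one at (499,196) is not meant.
- **Rest:** white at (328,202), which I want. The green one at (379,202) is not.
- **Posts:** bare spigot at (164,214), which I want. Occupied posts at (248,236), (226,300) and (135,273).

Next I'll go above the mouth and look more closely.

```bash
cat >> h.py <<'E'
def yaw_of(o=None):   # world direction of tool y, deg
    M=rot(get_obs()["orientation"]);return np.degrees(np.arctan2(M[1,1],M[0,1]))
def plan(P,yawy=None):  # shift (cm, in present tool axes) and turn about tool z
    s=get_obs();M=rot(s["orientation"]);d=M.T@(np.array(P,float)-s["ee_pos"])/10
    t=0 if yawy is None else -(((yawy-yaw_of())+90)%180-90)
    print("ee",s["ee_pos"],"yaw_y %.1f"%yaw_of(),"shift",np.round(d,2),"dist %.0f"%(10*np.linalg.norm(d)),"turn %.1f"%t,"q6 %.2f"%s["qpos"][5])
E
python3 - <<'E'
from h import *
np.set_printoptions(precision=1,suppress=True)
print(rot(get_obs()["orientation"]))
c=optics.calibration("wrist");M=rot(get_obs()["orientation"]);print("cam in tool",M.T@(c["xyz"]-get_obs()["ee_pos"]),M.T@rot(c["orientation"]),c["camera_matrix"])
for a,b in [((416,195),(434,270)),((466,181),(482,255))]: 
    d=back("top",a,50)-back("top",b,50);print(np.degrees(np.arctan2(d[1],d[0])))
optics.get_image("top")
for k,z in dict(pan_in=20,groove=25,tray=8).items():
    r=spotter.regions_of("top",k)[0];m=r["region"].astype(np.uint8);cs,_=cv2.findContours(m,0,1)
    b=cv2.boxPoints(cv2.minAreaRect(max(cs,key=cv2.contourArea)));w=np.array([back("top",q,z) for q in b])
    e=np.diff(np.vstack([w,w[:1]]),axis=0)[:,:2];print(k,w.mean(0),np.hypot(*e.T),np.degrees(np.arctan2(e[:,1],e[:,0])))
plan([520,-278,260],108)
E
```

```text
[[ 1.   0.3  0. ]
 [ 0.3 -1.   0. ]
 [ 0.  -0.  -1. ]]
cam in tool [  71.5   -0.3 -161.9] [[-0.  -1.  -0.3]
 [ 1.  -0.   0. ]
 [-0.  -0.3  1. ]] [[348.8   0.  317.7]
 [  0.  348.8 229.9]
 [  0.    0.    1. ]]
10.339919256747859
8.192580829877405
pan_in [471.9 -48.9  20. ] [113.2 173.8 110.3 173. ] [ -76.7 -167.6  102.9   13.4]
groove [637.5 -49.4  25. ] [34.3 48.2 34.  48.1] [ -76.7 -167.8  103.1   12.5]
tray [535.6 212.7   8. ] [196.4 254.9 194.2 247.7] [ -15.  -108.3  162.9   72.1]
ee [ 171.4 -601.   222.7] yaw_y -74.1 shift [ 42.4 -21.5  -3.7] dist 477 turn -2.1 q6 -0.02
```

Call:
{"api": "move_arm", "payload": {
  "rows": [
    [4.2, -2.1, -0.3, 0, 100],
    [4.2, -2.1, -0.3, 0, 100],
    [4.2, -2.1, -0.3, 0, 100],
    [4.2, -2.1, -0.3, 0, 100],
    [4.2, -2.1, -0.3, 0, 100],
    [4.2, -2.1, -0.3, 0, 100],
    [4.2, -2.1, -0.3, 0, 100],
    [4.2, -2.1, -0.3, 0, 100],
    [4.2, -2.1, -0.3, 0, 100],
    [4.2, -2.1, -0.3, 0, 100]
  ]
}}

```text
t: 2.3
ee_pos: [518.8, -282.7, 253.0]
orientation: [3.111, 0.435, 0.0]
ft_force: [-0.0, -0.1, 0.2]
width: 87.9
grasp_force: 0.0
```

```bash
python3 - <<'E'
from h import *
np.set_printoptions(precision=1,suppress=True)
im=optics.get_image("wrist");cv2.imwrite("pics/w1.png",im)
c=optics.calibration("wrist");print(c["xyz"])
for k,z in dict(square_spacer=64,sleeve_a=75,chute=60,groove=40,spice_jar_mid=60).items():
    for r in spotter.find_in("wrist",k)[:3]: print(k,r["conf"],r["point"],back("wrist",r["point"],z))
plan([520,-278,260],100)
E
```

```text
[ 590.6 -259.8  415.6]
square_spacer 0.85 [311.7, 207.8] [ 519.4 -275.7   64. ]
square_spacer 0.72 [299.5, 368.4] [ 332.  -314.2   64. ]
square_spacer 0.58 [444.4, 107.5] [ 648.2 -370.7   64. ]
sleeve_a 0.95 [314.8, 167.1] [ 559.  -268.4   75. ]
chute 0.72 [321.4, 78.4] [ 637.7 -253.    60. ]
groove 0.86 [130.0, 21.9] [637.7 -63.2  40. ]
groove 0.84 [227.7, 49.0] [ 640.3 -157.9   40. ]
spice_jar_mid 0.88 [423.9, 206.5] [ 547.7 -390.1   60. ]
ee [ 517.  -284.3  252.5] yaw_y -74.1 shift [ 0.5 -0.5 -0.8] dist 10 turn 5.9 q6 0.77
```

View pics/w1.png

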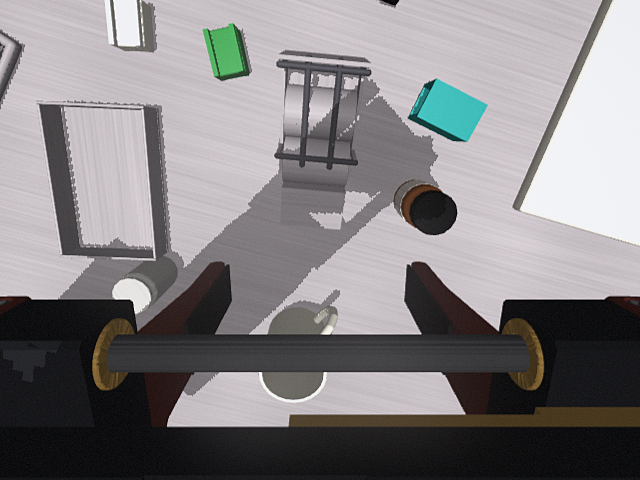

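Wrist view: grey spacer at (313,207) at the mouth, the sleeve behind it at (315,168), turquoise look-alike at (448,108). I'll check the choice in a close crop.

```bash
python3 - <<'E'
from h import *
im=cv2.imread("pics/w1.png")[140:240,255:375];im=cv2.convertScaleAbs(im,alpha=1.3)
cv2.imwrite("pics/c1.png",cv2.resize(im,None,fx=6,fy=6,interpolation=cv2.INTER_CUBIC)[:, :720])
E
```

```text
(no output)
```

View pics/c1.png

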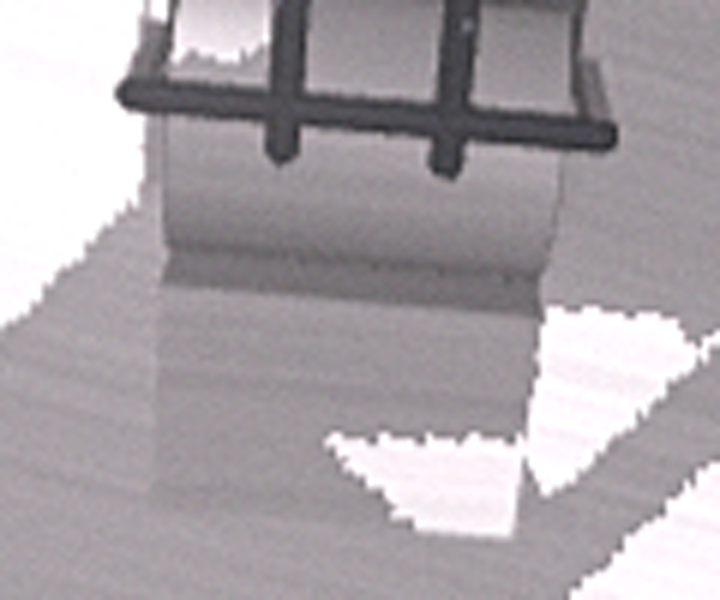

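The crop shows the grey square spacer at the mouth: top-face corners at about (282,187), (345,192), (341,229) and (280,222). The sleeve lies directly behind it under the bars.

```bash
python3 - <<'E'
from h import *
np.set_printoptions(precision=1,suppress=True)
b=[back("wrist",(281.7,187.5),89),back("wrist",(345,192),89)];f=[back("wrist",(280.3,222.5),78.6),back("wrist",(340.8,229.5),78.6)]
print(b,f)
for p in(b,f): d=p[0]-p[1];print(np.hypot(*d[:2]),np.degrees(np.arctan2(d[1],d[0])))
d=(b[0]+b[1]-f[0]-f[1])/2;print(np.hypot(*d[:2]),np.degrees(np.arctan2(d[1],d[0])))
m=(b[0]+b[1]+f[0]+f[1])/4;y=np.radians(7);u=np.array([np.cos(y),np.sin(y),0]);print("top centre",m,"mid",m+u*20*np.sin(np.radians(15)))
c=m+u*5.2;plan([c[0],c[1],49],97);plan([c[0],c[1],180],97)
E
```

```text
[array([ 531.5, -245.4,   89. ]), array([ 543.6, -303.6,   89. ])] [array([ 495.6, -252.1,   78.6]), array([ 505.1, -311.9,   78.6])]
59.45809079021246 101.77901365337898
60.54242016942102 99.03624192483852
37.90786045784832 11.367161380128731
top centre [ 519.  -278.3   83.8] mid [ 524.1 -277.6   83.8]
ee [ 517.  -284.3  252.5] yaw_y -74.1 shift [ 0.9 -0.4 20.4] dist 204 turn 8.9 q6 0.77
ee [ 517.  -284.3  252.5] yaw_y -74.1 shift [ 0.9 -0.5  7.2] dist 73 turn 8.9 q6 0.77
```

Call:
{"api": "move_arm", "payload": {
  "rows": [
    [0.9, -0.4, 2.0, 5.5, 100],
    [0, 0, 5.0, 0, 100],
    [0, 0, 5.0, 0, 100],
    [0, 0, 2.0, 0, 100],
    [0, 0, 0, 0, 100]
  ]
}}

```text
t: 3.22
ee_pos: [523.3, -277.9, 111.0]
orientation: [-3.127, -0.282, 0.005]
ft_force: [0.3, 0.6, 0.5]
width: 87.5
grasp_force: 0.0
```

```bash
python3 - <<'E'
from h import *
im=optics.get_image("wrist");cv2.imwrite("pics/w2.png",im)
print(spotter.find_in("wrist","square_spacer")[:2])
plan([524.2,-277.4,48],-79.5)
for y in(30,-30):print(proj("wrist",[524.2-y*np.sin(np.radians(10.5)),-277.4+y*np.cos(np.radians(10.5)),84]))
E
```

```text
[{'point': [313.9, 261.7], 'conf': 0.89}, {'point': [515.7, 83.4], 'conf': 0.74}]
ee [ 525.21487785 -278.56846864  113.4148851 ] yaw_y -79.7 shift [-0.08 -0.14  6.54] dist 65 turn -0.2 q6 0.88
[263.98518513 264.16603495]
[366.81852339 263.79398018]
```

View pics/w2.png

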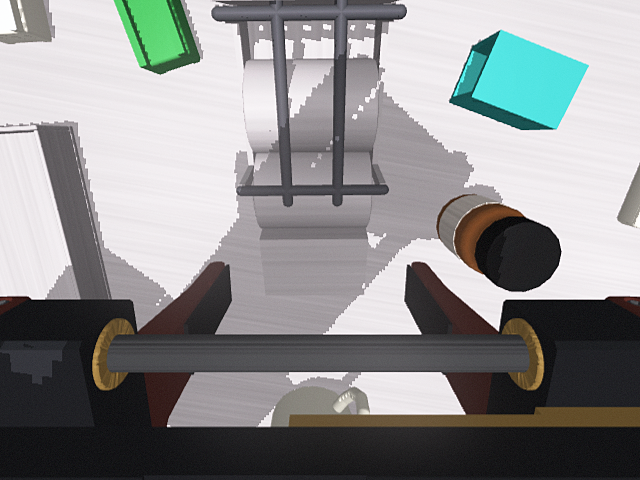

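The spacer spans columns 261–369 and rows 230–295, centred between the open fingers. Descending to grip it.

Call:
{"api": "move_arm", "payload": {
  "rows": [
    [0, -0.1, 3.0, 0, 100],
    [0, 0, 2.4, 0, 100],
    [0, 0, 1.0, 0, 100],
    [0, 0, 0, 0, 40],
    [0, 0, 0, 0, 40],
    [0, 0, 0, 0, 40],
    [0, 0, 0, 0, 40],
    [0, 0, 0, 0, 40]
  ]
}}

```text
t: 4.32
ee_pos: [525.6, -276.8, 49.6]
orientation: [3.128, 0.285, 0.002]
ft_force: [-1.1, 1.2, 7.2]
width: 60.0
grasp_force: 30.0
```

Call:
{"api": "move_arm", "payload": {
  "rows": [
    [0, 0, -2.0, 0, 40],
    [0, 0, -5.0, 0, 40],
    [0, 0, -5.0, 0, 40],
    [0, 0, -2.0, -10.3, 40],
    [0, 0, 0, -10.3, 40],
    [0, 0, 0, -10.3, 40],
    [0, 0, 0, -10.3, 40],
    [0, 0, 0, -10.3, 40],
    [0, 0, 0, -10.3, 40],
    [0, 0, 0, -10.3, 40]
  ]
}}

```text
t: 5.58
ee_pos: [525.0, -276.5, 189.8]
orientation: [2.355, 2.078, 0.0]
ft_force: [-0.7, -0.1, -1.4]
width: 60.0
grasp_force: 30.0
```

```bash
python3 - <<'E'
from h import *
s=get_obs();print(s["width"],s["grasp_force"])
optics.get_image("side");r=spotter.find_in("side","sleeve_a")[:2];print(r)
plan([472,-49,120],12.9);plan([472,-49,16],12.9)
E
```

```text
59.96264153527309 29.98967081308365
[{'point': [403.9, 148.7], 'conf': 0.58}, {'point': [397.9, 209.9], 'conf': 0.56}]
ee [ 525.01049919 -276.55790283  189.67074034] yaw_y -7.4 shift [21.88 -8.19  6.96] dist 244 turn -20.3 q6 -0.38
ee [ 525.01049919 -276.55790283  189.67074034] yaw_y -7.4 shift [21.89 -8.2  17.36] dist 291 turn -20.3 q6 -0.38
```

Call:
{"api": "move_arm", "payload": {
  "rows": [
    [4.4, -1.6, 0, 0, 40],
    [4.4, -1.6, 0, 0, 40],
    [4.4, -1.6, 0, 0, 40],
    [4.4, -1.6, 0, 0, 40],
    [4.3, -1.2, 0, 0, 40],
    [0, 0, 3, -10.2, 40],
    [0, 0, 3, -10.2, 40],
    [0, 0, 4, 0, 40],
    [0, 0, 4, 0, 40],
    [0, 0, 2, 0, 40]
  ]
}}

```text
t: 6.92
ee_pos: [477.6, -49.5, 27.4]
orientation: [-1.962, -2.452, 0.001]
ft_force: [0.1, 0.6, -1.0]
width: 59.6
grasp_force: 30.0
```

```bash
python3 - <<'E'
from h import *
s=get_obs();print(s["width"],s["grasp_force"],s["ft_force"])
plan([474,-49,16],12.9)
E
```

```text
59.627165018388915 29.9936842918396 [ 0.08266387  0.60075234 -1.01741141]
ee [477.56717291 -49.45436518  27.44044523] yaw_y 12.7 shift [ 0.12 -0.34  1.14] dist 12 turn -0.2 q6 -0.35
```

Call:
{"api": "move_arm", "payload": {
  "rows": [
    [0, 0, 0.6, 0, 40],
    [0, 0, 0.5, 0, 40],
    [0, 0, 0, 0, 90],
    [0, 0, 0, 0, 90],
    [0, 0, 0, 0, 90],
    [0, 0, -3, 0, 90],
    [0, 0, -5, 0, 90],
    [0, 0, -5, 0, 90],
    [0, 0, -5, 0, 90]
  ]
}}

```text
t: 8.05
ee_pos: [478.0, -49.5, 199.6]
orientation: [1.957, 2.457, 0.0]
ft_force: [0.7, -0.1, -0.6]
width: 79.1
grasp_force: 0.0
```

```bash
python3 - <<'E'
from h import *
np.set_printoptions(precision=1,suppress=True)
optics.get_image("top")
for k,z in dict(square_spacer=43,sleeve_a=89,groove=30).items():
    for r in spotter.find_in("top",k)[:3]: print(k,r["conf"],r["point"],back("top",r["point"],z))
optics.get_image("wrist")
for r in spotter.find_in("wrist","square_spacer")[:3]: print(r["conf"],r["point"],back("wrist",r["point"],43))
plan([526,-277,190],-79.5)
E
```

```text
square_spacer 0.87 [499.7, 195.1] [ 641.4 -384.1   43. ]
square_spacer 0.15 [449.2, 251.1] [ 533.  -278.9   43. ]
sleeve_a 0.82 [448.8, 251.4] [ 525.6 -267.    89. ]
groove 0.59 [380.9, 195.8] [ 648.1 -153.9   30. ]
groove 0.41 [328.6, 196.5] [648.8 -50.6  30. ]
groove 0.29 [224.2, 299.7] [450.  153.9  30. ]
0.6 [315.7, 205.8] [473.7 -41.4  43. ]
0.24 [573.1, 275.1] [732.5 -52.3  43. ]
ee [477.3 -49.5 196.7] yaw_y 12.9 shift [-23.3  -0.3   0.7] dist 233 turn -87.6 q6 -0.35
```

Call:
{"api": "move_arm", "payload": {
  "rows": [
    [-4.66, -0.06, 0, 0, 100],
    [-4.66, -0.06, 0, 0, 100],
    [-4.66, -0.06, 0, 0, 100],
    [-4.66, -0.06, 0, 0, 100],
    [-4.66, -0.06, 0, 0, 100],
    [0, 0, 0, 10.3, 100],
    [0, 0, 0, 10.3, 100],
    [0, 0, 0, 10.3, 100],
    [0, 0, 0, 10.3, 100],
    [0, 0, 0, 10.3, 100]
  ]
}}

```text
t: 9.6
ee_pos: [526.3, -276.8, 195.2]
orientation: [-2.832, -1.353, 0.004]
ft_force: [0.9, -0.0, 0.0]
width: 87.4
grasp_force: 0.0
```

Call:
{"api": "move_arm", "payload": {
  "rows": [
    [0, 0, 2, 10.3, 100],
    [0, 0, 2, 10.3, 100],
    [0, 0, 2, 10.3, 100],
    [0, 0, 2, 10.0, 100],
    [0, 0, 0, 0, 100]
  ]
}}

```text
t: 10.22
ee_pos: [525.3, -276.2, 114.3]
orientation: [-3.124, -0.29, 0.009]
ft_force: [-1.0, -0.6, -0.4]
width: 88.3
grasp_force: 0.0
```

```bash
python3 - <<'E'
from h import *
np.set_printoptions(precision=1,suppress=True)
im=optics.get_image("wrist");cv2.imwrite("pics/w3.png",im)
for r in spotter.regions_of("wrist","sleeve_a")[:2]:
    ys,xs=np.nonzero(r["region"]);print(r["conf"],r["point"],xs.min(),xs.max(),ys.min(),ys.max(),back("wrist",r["point"],85))
for y in(30,-30):print(proj("wrist",[526-y*np.sin(np.radians(10.5)),-277+y*np.cos(np.radians(10.5)),80]))
plan([526,-277,51],-79.5)
E
```

```text
0.84 [315.8, 254.8] 263 367 225 285 [ 530.6 -275.2   85. ]
[267.7 259.5]
[367.1 259.9]
ee [ 526.9 -277.1  116.7] yaw_y -79.3 shift [-0.1 -0.   6.6] dist 66 turn 0.2 q6 0.88
```

View pics/w3.png

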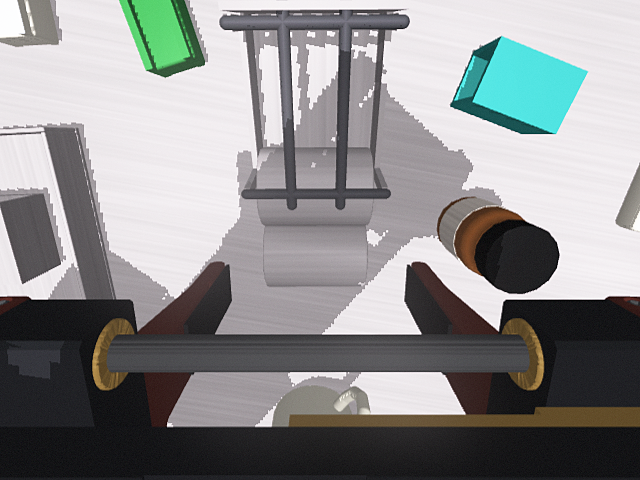

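The sleeve has rolled to the stop at (315,255), midway between the fingers, and the next sleeve sits behind it. The spacer lies in the pan at (25,235).

Call:
{"api": "move_arm", "payload": {
  "rows": [
    [-0.1, 0, 3.0, 0, 100],
    [0, 0, 3.0, 0, 100],
    [0, 0, 1.0, 0, 100],
    [0, 0, 0, 0, 40],
    [0, 0, 0, 0, 40],
    [0, 0, 0, 0, 40],
    [0, 0, 0, 0, 40],
    [0, 0, 0, 0, 40],
    [0, 0, -2, 0, 40],
    [0, 0, -4, 0, 40]
  ]
}}

```text
t: 11.58
ee_pos: [525.3, -277.0, 107.8]
orientation: [-3.127, -0.288, 0.004]
ft_force: [0.5, -0.6, 0.6]
width: 59.5
grasp_force: 30.0
```

Call:
{"api": "move_arm", "payload": {
  "rows": [
    [0, 0, -5, 0, 40],
    [0, 0, -5, 0, 40],
    [0, 0, 0, 0, 40]
  ]
}}

```text
t: 11.95
ee_pos: [528.7, -278.9, 213.2]
orientation: [3.123, 0.287, 0.012]
ft_force: [-0.1, 1.0, -0.6]
width: 59.5
grasp_force: 30.0
```

```bash
python3 - <<'E'
from h import *
np.set_printoptions(precision=1,suppress=True)
optics.get_image("wrist")
s=get_obs();print(s["width"],s["grasp_force"],s["ft_force"],s["qpos"])
for r in spotter.find_in("wrist","sleeve_a")[:3]: print(r)
for k in ["groove"]:
  for r in spotter.find_in("wrist",k)[:3]: print(r["conf"],r["point"],back("wrist",r["point"],28))
plan([638,-49,130],12.8)
E
```

```text
59.46936054623994 30.000663674836687 [-0.5 -0.2 -1.4] [-0.5  0.4  1.7 -0.   1.   0.9]
{'point': [316.7, 295.5], 'conf': 0.7}
0.79 [204.6, 64.4] [ 638.  -153.3   28. ]
0.6 [97.2, 43.3] [637.8 -58.2  28. ]
0.52 [310.3, 120.7] [ 607.8 -255.1   28. ]
ee [ 525.6 -277.2  207.2] yaw_y -79.5 shift [ 15.2 -20.4   7.7] dist 266 turn 87.7 q6 0.88
```

Call:
{"api": "move_arm", "payload": {
  "rows": [
    [3.04, -4.08, 0, 0, 40],
    [3.04, -4.08, 0, 0, 40],
    [3.04, -4.08, 0, 0, 40],
    [3.04, -4.08, 0, 0, 40],
    [3.04, -4.08, 0, 0, 40],
    [0, 0, 0, -10.25, 40],
    [0, 0, 0, -10.25, 40],
    [0, 0, 0, -10.25, 40],
    [0, 0, 0, -10.25, 40],
    [0, 0, 0, -10.25, 40]
  ]
}}

```text
t: 13.35
ee_pos: [637.3, -49.1, 205.3]
orientation: [-2.689, -1.619, 0.005]
ft_force: [-0.3, -0.5, -0.9]
width: 59.6
grasp_force: 30.0
```

Call:
{"api": "move_arm", "payload": {
  "rows": [
    [0, 0, 0, -10.25, 40],
    [0, 0, 0, -10.25, 40],
    [0, 0, 1, -10.25, 40],
    [0, 0, 1, -10.25, 40],
    [0, 0, 0, 0, 40]
  ]
}}

```text
t: 13.98
ee_pos: [636.9, -49.1, 184.9]
orientation: [-1.96, -2.45, 0.005]
ft_force: [0.2, -0.1, -1.6]
width: 59.7
grasp_force: 30.0
```

```bash
python3 - <<'E'
from h import *
np.set_printoptions(precision=1,suppress=True)
im=optics.get_image("wrist");cv2.imwrite("pics/w4.png",im)
for r in spotter.regions_of("wrist","groove")[:3]:
    m=r["region"].astype(np.uint8);cs,_=cv2.findContours(m,0,1);b=cv2.boxPoints(cv2.minAreaRect(max(cs,key=cv2.contourArea)))
    print(r["conf"],r["point"],b,back("wrist",r["point"],28)); print(np.array([back("wrist",q,29) for q in b]))
plan([638,-49,130],12.8)
E
```

```text
0.65 [323.8, 208.0] [[300. 192.]
 [345. 192.]
 [345. 231.]
 [300. 231.]] [642.5 -42.4  28. ]
[[617.6 -32.4  29. ]
 [658.1 -23.3  29. ]
 [667.  -59.6  29. ]
 [625.3 -68.9  29. ]]
ee [638.  -49.2 186.6] yaw_y 12.6 shift [0.  0.  5.7] dist 57 turn -0.2 q6 -0.31
```

View pics/w4.png

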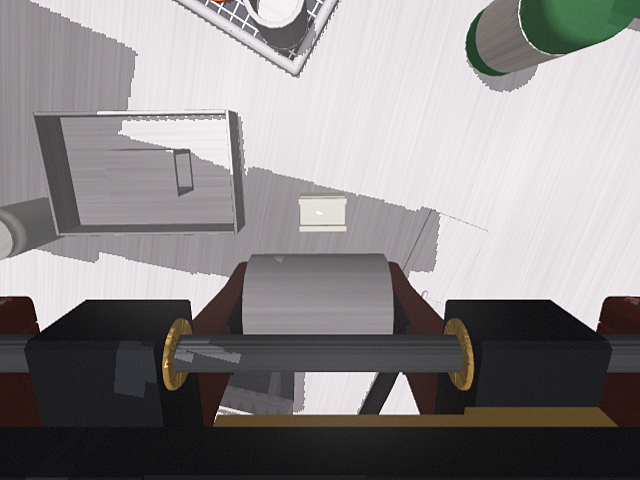

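```bash
python3 - <<'E'
from h import *
np.set_printoptions(precision=1,suppress=True)
im=cv2.imread("pics/w4.png");g=cv2.cvtColor(im,cv2.COLOR_BGR2GRAY).astype(int)
print("col323",[(v,g[v,335]) for v in range(186,238)]);print("row215",[(u,g[215,u]) for u in list(range(294,306))+list(range(340,354))])
for cx,cy in [(638,-49),(642,-46)]:
  for z in(30,0):
    a=np.radians(12.8);u=np.array([np.cos(a),np.sin(a)]);n=np.array([-u[1],u[0]])
    print(cx,z,[proj("wrist",np.r_[np.array([cx,cy])+i*22*u+j*17*n,z]) for i,j in[(-1,1),(1,1),(1,-1),(-1,-1)]])
E
```

```text
col323 [(186, np.int64(232)), (187, np.int64(236)), (188, np.int64(238)), (189, np.int64(186)), (190, np.int64(155)), (191, np.int64(160)), (192, np.int64(150)), (193, np.int64(138)), (194, np.int64(141)), (195, np.int64(146)), (196, np.int64(199)), (197, np.int64(177)), (198, np.int64(171)), (199, np.int64(219)), (200, np.int64(230)), (201, np.int64(226)), (202, np.int64(226)), (203, np.int64(226)), (204, np.int64(224)), (205, np.int64(224)), (206, np.int64(226)), (207, np.int64(224)), (208, np.int64(226)), (209, np.int64(226)), (210, np.int64(226)), (211, np.int64(227)), (212, np.int64(226)), (213, np.int64(225)), (214, np.int64(226)), (215, np.int64(223)), (216, np.int64(223)), (217, np.int64(226)), (218, np.int64(223)), (219, np.int64(222)), (220, np.int64(226)), (221, np.int64(223)), (222, np.int64(227)), (223, np.int64(231)), (224, np.int64(183)), (225, np.int64(147)), (226, np.int64(208)), (227, np.int64(228)), (228, np.int64(224)), (229, np.int64(223)), (230, np.int64(230)), (231, np.int64(183)), (232, np.int64(149)), (233, np.int64(149)), (234, np.int64(150)), (235, np.int64
[... 329 characters left out ...]
 np.int64(224)), (341, np.int64(226)), (342, np.int64(225)), (343, np.int64(230)), (344, np.int64(216)), (345, np.int64(162)), (346, np.int64(149)), (347, np.int64(152)), (348, np.int64(155)), (349, np.int64(155)), (350, np.int64(152)), (351, np.int64(154)), (352, np.int64(151)), (353, np.int64(151))]
638 30 [array([293.7, 196.2]), array([341.4, 196. ]), array([340.9, 231.6]), array([294.5, 231.7])]
638 0 [array([295.7, 191.2]), array([339.5, 191. ]), array([339.1, 223.8]), array([296.4, 224. ])]
642 30 [array([298.6, 194. ]), array([346.4, 193.8]), array([345.8, 229.5]), array([299.3, 229.7])]
642 0 [array([300.2, 189.1]), array([344.1, 188.9]), array([343.6, 221.8]), array([300.8, 222. ])]
```

```bash
python3 - <<'E'
from h import *
s=get_obs();M=rot(s["orientation"]);c=optics.calibration("wrist");K=np.array(c["camera_matrix"]);A=M.T@rot(c["orientation"]);o=M.T@(c["xyz"]-s["ee_pos"])
g=cv2.cvtColor(cv2.imread("pics/w4.png"),cv2.COLOR_BGR2GRAY).astype(int);print([(v,g[v,330]) for v in range(246,262)],o)
d=A@np.linalg.inv(K)@[320,254,1];th=np.arctan2(-d[0],d[2]);print(np.degrees(th))
for zc in(-16,-19,-22,-25):
  for dx in(-4,0,4):
    v=np.array([dx-o[0],zc-o[2]]);print(zc,dx,np.degrees(np.arctan2(-v[0],v[1])-np.arcsin(22/np.hypot(*v))))
plan([642.4,-48,30],12.8)
E
```

```text
[(246, np.int64(156)), (247, np.int64(158)), (248, np.int64(154)), (249, np.int64(151)), (250, np.int64(150)), (251, np.int64(151)), (252, np.int64(155)), (253, np.int64(123)), (254, np.int64(87)), (255, np.int64(85)), (256, np.int64(88)), (257, np.int64(97)), (258, np.int64(97)), (259, np.int64(100)), (260, np.int64(105)), (261, np.int64(100))] [  71.64612697    0.20092695 -161.85073948]
19.208407029183356
-16 -4 19.71865346660738
-16 0 18.380657385850643
-16 4 17.017154895876264
-19 -4 20.080966733134424
-19 0 18.72321915192824
-19 4 17.338676117684624
-22 -4 20.455925889070446
-22 0 19.078002738118567
-22 4 17.671913537442773
-25 -4 20.844152333824383
-25 0 19.445628157013108
-25 4 18.017479907325022
ee [638.04977198 -49.16492427 186.60570007] yaw_y 12.6 shift [1.000e-02 4.800e-01 1.566e+01] dist 157 turn -0.2 q6 -0.31
```

Call:
{"api": "move_arm", "payload": {
  "rows": [
    [0, 0.5, 5, 0, 40],
    [0, 0, 5, 0, 40],
    [0, 0, 4, 0, 40],
    [0, 0, 1, 0, 40],
    [0, 0, 0.4, 0, 40],
    [0, 0, 0.2, 0, 40],
    [0, 0, 0, 0, 40]
  ]
}}

```text
t: 14.95
ee_pos: [644.5, -48.2, 33.1]
orientation: [1.96, 2.453, 0.002]
ft_force: [0.3, 0.5, -0.2]
width: 59.5
grasp_force: 30.0
```

```bash
python3 - <<'E'
from h import *
s=get_obs();print(s["ft_force"]);plan([642.4,-48,27],12.8)
E
```

```text
[ 0.26865954  0.52805827 -0.15353685]
ee [644.49646077 -48.18783923  33.10460608] yaw_y 12.7 shift [ 0.07 -0.2   0.61] dist 6 turn -0.1 q6 -0.32
```

Call:
{"api": "move_arm", "payload": {
  "rows": [
    [0, -0.1, 0.2, 0, 40],
    [0, 0, 0.2, 0, 40],
    [0, 0, 0, 0, 40]
  ]
}}

```text
t: 15.32
ee_pos: [644.4, -48.3, 31.7]
orientation: [1.959, 2.452, 0.004]
ft_force: [-5.6, 2.8, 23.8]
width: 59.6
grasp_force: 30.0
```

Call:
{"api": "move_arm", "payload": {
  "rows": [
    [0, 0, 0.15, 0, 40],
    [0, 0, 0, 0, 40]
  ]
}}

```text
t: 15.58
ee_pos: [644.4, -48.3, 31.6]
orientation: [1.959, 2.452, 0.004]
ft_force: [-9.8, 2.0, 36.0]
width: 59.6
grasp_force: 30.0
```

Call:
{"api": "move_arm", "payload": {
  "rows": [
    [0, 0, -0.3, 0, 40],
    [0, 0, 0, 0, 100],
    [0, 0, 0, 0, 100],
    [0, 0, 0, 0, 100],
    [0, 0, 0, 0, 100],
    [0, 0, -3, 0, 100],
    [0, 0, -5, 0, 100],
    [0, 0, -5, 0, 100],
    [0, 0, 0, 0, 100]
  ]
}}

```text
t: 16.7
ee_pos: [645.4, -48.6, 163.5]
orientation: [1.957, 2.449, 0.007]
ft_force: [0.1, 0.4, 0.1]
width: 88.0
grasp_force: 0.0
```

```bash
python3 - <<'E'
from h import *
np.set_printoptions(precision=1,suppress=True)
im=optics.get_image("wrist");im2=optics.get_image("side")
for r in spotter.regions_of("wrist","sleeve_a")[:2]:
    m=r["region"].astype(np.uint8);cs,_=cv2.findContours(m,0,1);b=cv2.boxPoints(cv2.minAreaRect(max(cs,key=cv2.contourArea)));print(r["conf"],r["point"],b,back("wrist",r["point"],65))
plan([642.4,-48,30],12.8)
a=np.radians(12.8)
for i in(-1,1):print(proj("wrist",[642.4+30*i*np.cos(a),-48+30*i*np.sin(a),60]))
p=proj("side",[642,-48,49]).astype(int);print(p)
c=im2[p[1]-35:p[1]+35,p[0]-50:p[0]+50]
out=np.vstack([cv2.resize(im[150:350,160:480],(640,320)),cv2.resize(c,(640,280),interpolation=2)[:, :]])
cv2.imwrite("pics/w5.png",out)
E
```

```text
0.86 [315.6, 223.0] [[276. 250.]
 [276. 196.]
 [354. 196.]
 [354. 250.]] [638.7 -41.2  65. ]
ee [641.7 -48.2 158.1] yaw_y 12.8 shift [ 0.   0.1 12.8] dist 128 turn -0.0 q6 -0.32
[279.5 230.8]
[357.1 230.7]
[294 235]
```

View pics/w5.png

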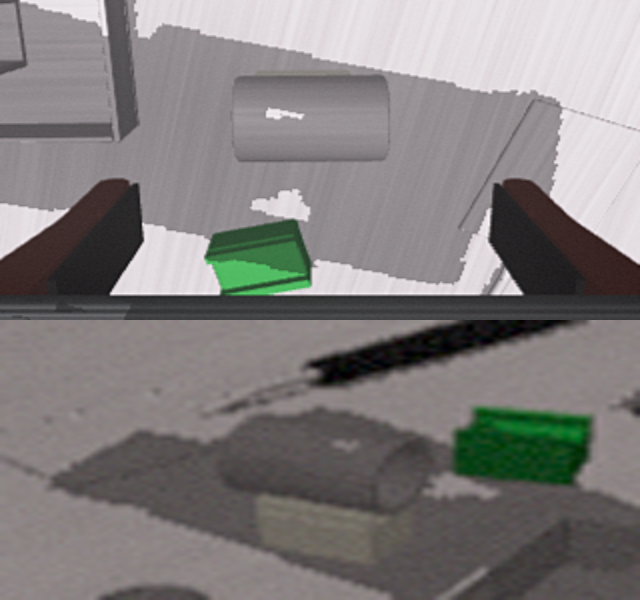

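The crop shows the sleeve lying in the groove of the white rest (top half at (310,118), lower half at (320,465)), with the green look-alike left alone. Now I turn 90° and take it across its middle.

Call:
{"api": "move_arm", "payload": {
  "rows": [
    [0, -0.15, 0, 10, 100],
    [0, 0, 0, 10, 100],
    [0, 0, 0, 10, 100],
    [0, 0, 0, 10, 100],
    [0, 0, 0, 10, 100],
    [0, 0, 0, 10, 100],
    [0, 0, 0, 10, 100],
    [0, 0, 0, 10, 100],
    [0, 0, 0, 10, 100],
    [0, 0, 0, 0, 100]
  ]
}}

```text
t: 18.1
ee_pos: [639.9, -48.5, 157.1]
orientation: [-3.121, -0.352, 0.005]
ft_force: [-0.7, 0.7, -0.7]
width: 87.7
grasp_force: 0.0
```

```bash
python3 - <<'E'
from h import *
np.set_printoptions(precision=1,suppress=True)
im=optics.get_image("wrist")
for k in["sleeve_a","pan_in"]:
  for r in spotter.regions_of("wrist",k)[:2]:
    m=r["region"].astype(np.uint8);cs,_=cv2.findContours(m,0,1);b=cv2.boxPoints(cv2.minAreaRect(max(cs,key=cv2.contourArea)));print(r["conf"],r["point"],b)
plan([640.5,-48.5,30],-77.2)
a=np.radians(12.8);u=np.array([np.cos(a),np.sin(a),0])
for i in(-1,1):print(proj("wrist",np.array([640.5,-48.5,71])+30*i*u))
E
```

```text
0.65 [317.6, 222.6] [[289. 181.]
 [344. 181.]
 [344. 266.]
 [289. 266.]]
0.86 [274.8, 331.3] [[216.5 291.3]
 [335.7 289.7]
 [336.2 333. ]
 [217.  334.6]]
ee [640.6 -48.6 158.1] yaw_y -77.1 shift [ 0.  -0.  12.8] dist 128 turn 0.1 q6 1.25
[317.4 272.9]
[317.6 195.2]
```

Call:
{"api": "move_arm", "payload": {
  "rows": [
    [0.15, 0, 4, 0, 100],
    [0, 0, 4, 0, 100],
    [0, 0, 3.5, 0, 100],
    [0, 0, 1.2, 0, 100],
    [0, 0, 0, 0, 30],
    [0, 0, 0, 0, 30],
    [0, 0, 0, 0, 30],
    [0, 0, 0, 0, 30],
    [0, 0, 0, 0, 30],
    [0, 0, 0, 0, 30]
  ]
}}

```text
t: 19.5
ee_pos: [642.9, -48.0, 32.9]
orientation: [-3.122, -0.349, -0.001]
ft_force: [-1.0, 3.0, 5.5]
width: 43.9
grasp_force: 30.0
```

Call:
{"api": "move_arm", "payload": {
  "rows": [
    [0, 0, -2, 0, 30],
    [0, 0, -3, 0, 30],
    [0, 0, -3, 0, 30],
    [0, 0, 0, 0, 30]
  ]
}}

```text
t: 20.0
ee_pos: [644.6, -48.7, 115.5]
orientation: [3.121, 0.349, 0.009]
ft_force: [0.3, 0.4, 0.0]
width: 43.6
grasp_force: 30.0
```

```bash
python3 - <<'E'
from h import *
np.set_printoptions(precision=1,suppress=True)
im=optics.get_image("wrist");cv2.imwrite("pics/w6.png",im)
s=get_obs();print(s["ee_pos"],s["width"],s["ft_force"])
a=np.radians(12.8);u=np.array([np.cos(a),np.sin(a),0]);n=np.array([-u[1],u[0],0])
top=optics.get_image("top")
# pan outer rim at z35
P=np.array([471.9,-48.9,35])
for cam in("top","wrist"):
  print(cam,[proj(cam,P+i*85*u+j*50*n) for i,j in[(1,1),(1,-1),(-1,-1),(-1,1)]])
g=cv2.cvtColor(top,cv2.COLOR_BGR2GRAY)
cv2.imwrite("pics/c7.png",np.hstack([cv2.resize(top[225:345,285:385],(500,600),interpolation=2),cv2.resize(im[200:400,270:370],(300,600),interpolation=2)]))
plan(P+(85+22)*u,-77.2)
E
```

```text
[643.4 -48.5 113.7] 43.10924340442033 [-0.1 -0.  -0.8]
top [array([294.1, 249.4]), array([344.2, 237.1]), array([366.7, 323. ]), array([315.3, 335.9])]
wrist [array([205.1, 339.8]), array([334. , 339.6]), array([331.9, 505.8]), array([221.1, 506.1])]
ee [642.4 -48.4 112.3] yaw_y -77.2 shift [-5.9 -3.7  7.7] dist 104 turn -0.0 q6 1.25
```

View pics/c7.png

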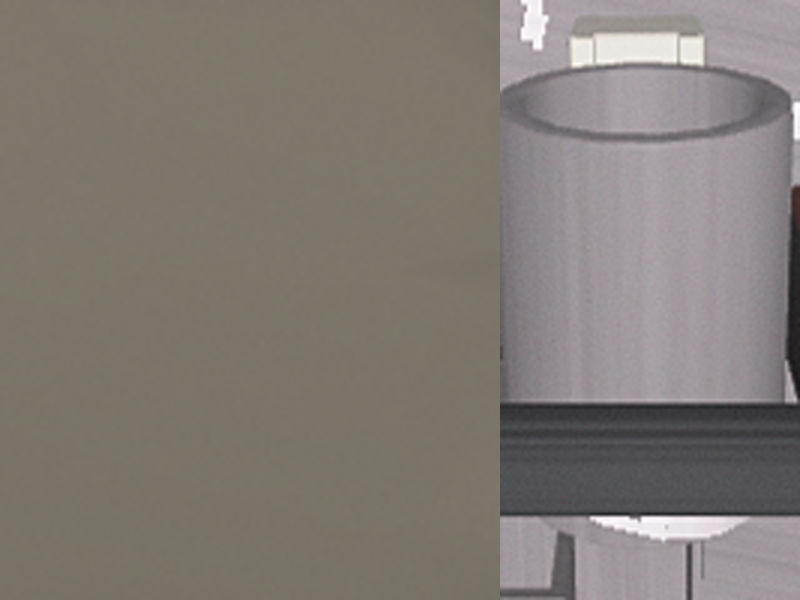

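The right crop shows the sleeve held across its middle, still horizontal. The left crop (top camera) is blocked by the arm. The tool can't tilt, so I'll pivot the sleeve upright in the pads by pushing one end on the fixed pan's rim. First I need to locate that rim precisely.

```bash
python3 - <<'E'
from h import *
np.set_printoptions(precision=1,suppress=True,linewidth=250)
im=cv2.cvtColor(cv2.imread("pics/top0.png"),cv2.COLOR_BGR2GRAY).astype(np.float32);c=optics.calibration("top")
a=np.radians(12.9);u=np.array([np.cos(a),np.sin(a),0]);n=np.array([-u[1],u[0],0]);P=np.array([471.9,-48.9,35])
def prof(d,e,rs,offs):
    out=[]
    for r in rs: 
        q=np.array([[proj("top",P+r*d+o*e,c) for o in offs]],np.float32);out.append(cv2.remap(im,q,None,1).mean())
    return np.array(out).round()
rs=np.arange(70,100,1.5);o=np.arange(-35,36,5)
print(rs);print("+u",prof(u,n,rs,o));print("-u",prof(-u,n,rs,o))
rs=np.arange(40,68,1.5);o=np.arange(-60,61,5)
print(rs);print("+n",prof(n,u,rs,o));print("-n",prof(-n,u,rs,o))
E
```

```text
[70.  71.5 73.  74.5 76.  77.5 79.  80.5 82.  83.5 85.  86.5 88.  89.5 91.  92.5 94.  95.5 97.  98.5]
+u [137. 137. 137. 130.  94.  62.  57.  82. 128. 120. 122. 126. 127. 127. 127. 127. 127. 127. 127. 127.]
-u [145. 145. 145. 145. 146. 145. 139. 110.  93. 109. 132. 118. 123. 125. 123. 121. 121. 121. 123. 124.]
[40.  41.5 43.  44.5 46.  47.5 49.  50.5 52.  53.5 55.  56.5 58.  59.5 61.  62.5 64.  65.5 67. ]
+n [141. 141. 142. 141. 141. 140. 128. 105.  95. 118. 126. 123. 128. 130. 130. 130. 130. 130. 130.]
-n [142. 141. 142. 142. 138. 121.  84.  82. 117. 123. 116. 127. 128. 128. 127. 127. 127. 127. 127.]
```

Call:
{"api": "move_arm", "payload": {
  "rows": [
    [-3.0, -1.5, 0, 0, 30],
    [-3.1, -1.5, 0, 0, 30],
    [0, 0, 4, 0, 30],
    [0, 0, 2.4, 0, 30],
    [0, 0, 0, 0, 30]
  ]
}}

```text
t: 20.72
ee_pos: [573.9, -32.4, 45.4]
orientation: [-3.121, -0.349, 0.01]
ft_force: [0.2, 0.6, -0.9]
width: 43.8
grasp_force: 30.0
```

```bash
python3 - <<'E'
from h import *
np.set_printoptions(precision=1,suppress=True)
a=np.radians(12.9);u=np.array([np.cos(a),np.sin(a),0]);n=np.array([-u[1],u[0],0]);P=np.array([471.9,-48.9,0])
e=np.mean([get_obs()["ee_pos"] for _ in range(1)],axis=0);print("r",(e-P)@u,"n",(e-P)@n,e,get_obs()["ft_force"])
E
```

```text
r 103.07814287955361 n -6.6445822328910875 [573.9 -32.4  45.4] [ 0.2  0.6 -0.9]
```

Call:
{"api": "move_arm", "payload": {
  "rows": [
    [0.0, 0, 0.5, 0, 30],
    [0.1, 0, 0.3, 0, 30],
    [0.2, 0, 0.3, 0, 30],
    [0.1, 0, 0.3, 0, 30],
    [0, 0, 0, 0, 30]
  ]
}}

```text
t: 21.35
ee_pos: [581.6, -31.7, 35.4]
orientation: [3.122, 0.349, 0.004]
ft_force: [-0.6, 0.9, 5.8]
width: 43.4
grasp_force: 30.0
```

Call:
{"api": "move_arm", "payload": {
  "rows": [
    [0.1, 0, 0.3, 0, 30],
    [0.05, 0, 0.3, 0, 30],
    [0, 0, 0, 0, 30]
  ]
}}

```text
t: 21.72
ee_pos: [584.3, -31.2, 30.0]
orientation: [3.122, 0.349, 0.008]
ft_force: [2.1, 1.2, 7.0]
width: 43.8
grasp_force: 30.0
```

```bash
cat > look.py <<'E'
from h import *
np.set_printoptions(precision=1,suppress=True)
import sys
# fit sleeve tilt from silhouette of wrist region: theta about tool y, centre fixed near (dx,0,-18)
im=optics.get_image("wrist");cv2.imwrite("pics/"+sys.argv[1]+".png",im)
s=get_obs();M=rot(s["orientation"]);c=optics.calibration("wrist")
r=spotter.regions_of("wrist","sleeve_a")
print("force",s["ft_force"],"ee",s["ee_pos"],"w",s["width"])
for q in r[:2]:
    m=q["region"];ys,xs=np.nonzero(m);print(round(q["conf"],2),q["point"],"cols",xs.min(),xs.max(),"rows",ys.min(),ys.max(),m.sum())
K=np.array(c["camera_matrix"]);A=M.T@rot(c["orientation"]);o=M.T@(c["xyz"]-s["ee_pos"])
ph=np.linspace(0,2*np.pi,40)
for th in range(0,100,10):
    t=np.radians(th);ax=np.array([np.cos(t),0,np.sin(t)]);e2=np.array([-np.sin(t),0,np.cos(t)])  # +x end goes down (tool z)
    Q=np.array([[0,0,-18]+k*30*ax+22*(np.cos(p)*np.array([0,1,0])+np.sin(p)*e2) for k in(1,-1) for p in ph])
    v=(Q-o)@A;uv=v@K.T;uv=uv[:,:2]/uv[:,2:]
    print(th,"pred +end rows",uv[:40,1].min().round(),uv[:40,1].max().round(),"-end",uv[40:,1].min().round(),uv[40:,1].max().round(),"cols",uv[:,0].min().round(),uv[:,0].max().round())
E
python3 look.py p1
```

```text
force [2.7 0.8 6.1] ee [584.3 -31.2  30. ] w 43.571954305075884
0.76 [320.7, 285.6] cols 269 366 rows 228 382 10632
0 pred +end rows 223.0 252.0 -end 332.0 390.0 cols 266.0 370.0
10 pred +end rows 229.0 239.0 -end 344.0 390.0 cols 268.0 368.0
20 pred +end rows 229.0 237.0 -end 355.0 386.0 cols 268.0 368.0
30 pred +end rows 222.0 245.0 -end 365.0 379.0 cols 266.0 370.0
40 pred +end rows 218.0 255.0 -end 368.0 374.0 cols 265.0 371.0
50 pred +end rows 217.0 265.0 -end 354.0 381.0 cols 263.0 373.0
60 pred +end rows 219.0 276.0 -end 337.0 387.0 cols 261.0 375.0
70 pred +end rows 222.0 288.0 -end 319.0 390.0 cols 260.0 376.0
80 pred +end rows 228.0 299.0 -end 300.0 390.0 cols 259.0 377.0
90 pred +end rows 235.0 311.0 -end 281.0 387.0 cols 258.0 378.0
```

Call:
{"api": "move_arm", "payload": {
  "rows": [
    [0.15, 0, 0.35, 0, 30],
    [0, 0, 0.3, 0, 30],
    [-0.1, 0, 0.2, 0, 30],
    [0, 0, 0, 0, 30]
  ]
}}

```text
t: 22.32
ee_pos: [586.4, -31.1, 22.3]
orientation: [3.121, 0.348, 0.013]
ft_force: [4.4, 2.6, 9.5]
width: 43.7
grasp_force: 30.0
```

```bash
python3 look.py p2 | head -4
```

```text
force [3.7 2.5 8.9] ee [586.4 -31.1  22.2] w 44.11221036378677
0.92 [315.9, 281.3] cols 267 366 rows 221 374 10751
0 pred +end rows 223.0 252.0 -end 332.0 390.0 cols 266.0 370.0
10 pred +end rows 229.0 239.0 -end 344.0 390.0 cols 268.0 368.0
```

Call:
{"api": "move_arm", "payload": {
  "rows": [
    [-0.2, 0, 0.05, 0, 30],
    [-0.2, 0, 0.05, 0, 30],
    [-0.15, 0, 0.05, 0, 30],
    [0, 0, 0, 0, 30]
  ]
}}

```text
t: 22.92
ee_pos: [586.1, -31.3, 22.5]
orientation: [3.121, 0.347, 0.029]
ft_force: [13.2, 10.6, 10.7]
width: 43.8
grasp_force: 30.0
```

```bash
python3 look.py p3 | head -2
```

```text
force [13.6  9.7 10.9] ee [586.1 -31.3  22.5] w 43.81924582378285
0.84 [316.2, 282.7] cols 267 366 rows 221 374 10734
```

Call:
{"api": "move_arm", "payload": {
  "rows": [
    [-0.15, 0, 0.1, 0, 30],
    [-0.15, 0, 0.1, 0, 30],
    [-0.15, 0, 0, 0, 30],
    [0, 0, 0, 0, 30]
  ]
}}

```text
t: 23.52
ee_pos: [585.2, -32.1, 21.8]
orientation: [3.12, 0.347, 0.039]
ft_force: [19.9, 12.1, 13.2]
width: 43.7
grasp_force: 30.0
```

```bash
python3 look.py p4 | head -2
```

```text
force [20.1 12.1 12.9] ee [585.3 -32.2  21.7] w 43.41631914320413
0.68 [376.8, 178.9] cols 337 417 rows 133 232 7244
```

```bash
python3 - <<'E'
from h import *
w=cv2.imread("pics/p4.png");s=optics.get_image("side");p=proj("side",[575,-32,35]).astype(int);print(p)
c=s[p[1]-50:p[1]+50,p[0]-66:p[0]+67]
cv2.imwrite("pics/v10.png",np.hstack([cv2.resize(w[120:420,170:470],(390,600)),cv2.resize(c,(400,600),interpolation=2)]))
E
```

```text
[313 255]
```

View pics/v10.png

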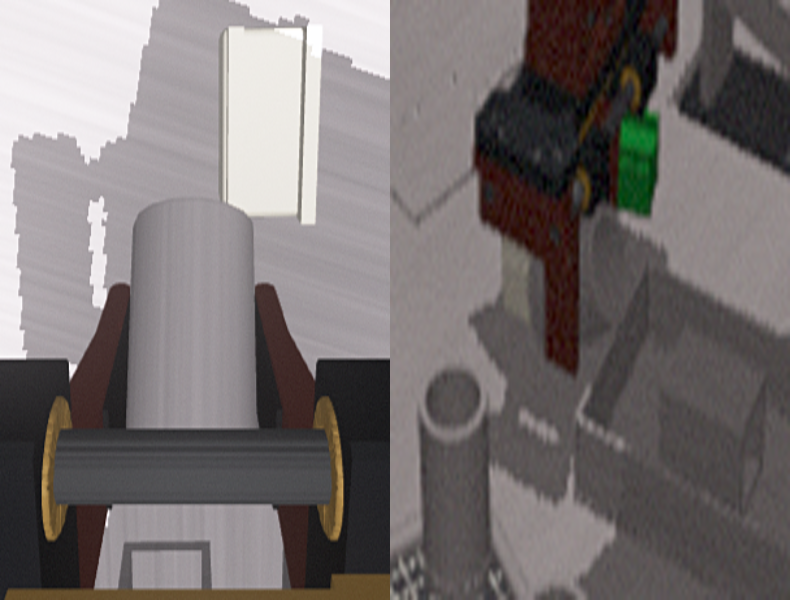

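The view shows the sleeve tilted about 40°, its upper end on the pan rim and its lower end near the table and the rest. The fingers are clear. The lower corner is probably jammed on the table, so I'll move sideways clear of the rest, press that corner on the table and drag away from the pan to finish the rotation.

Call:
{"api": "move_arm", "payload": {
  "rows": [
    [1.0, 0, -0.6, 0, 30],
    [0.3, -1.9, -0.4, 0, 30],
    [0, -1.9, 0, 0, 30],
    [0, 0, 0, 0, 30]
  ]
}}

```text
t: 24.18
ee_pos: [575.1, 8.3, 25.6]
orientation: [-3.121, -0.353, 0.004]
ft_force: [0.6, 0.5, -2.3]
width: 43.7
grasp_force: 29.9
```

Call:
{"api": "move_arm", "payload": {
  "rows": [
    [0, 0, 0.6, 0, 30],
    [0, 0, 0.3, 0, 30],
    [0, 0, 0, 0, 30]
  ]
}}

```text
t: 24.55
ee_pos: [577.9, 6.5, 17.4]
orientation: [-3.122, -0.348, -0.003]
ft_force: [1.2, 3.0, 6.3]
width: 43.6
grasp_force: 30.0
```

```bash
cat > fit.py <<'E'
# tilt/centre of the sleeve in the tool frame by fitting its silhouette to the network's region
from h import *
import sys
from scipy.optimize import minimize
np.set_printoptions(precision=1,suppress=True)
im=optics.get_image("wrist");cv2.imwrite("pics/"+sys.argv[1]+".png",im)
s=get_obs();M=rot(s["orientation"]);c=optics.calibration("wrist");K=np.array(c["camera_matrix"]);A=M.T@rot(c["orientation"]);o=M.T@(c["xyz"]-s["ee_pos"])
print("force",s["ft_force"],"ee",s["ee_pos"])
rs=[r for r in spotter.regions_of("wrist","sleeve_a") if abs(r["point"][0]-318)<25 and r["point"][1]>220]
if rs:
    m=rs[0]["region"].astype(np.uint8);ys,xs=np.nonzero(m);print(rs[0]["conf"],"cols",xs.min(),xs.max(),"rows",ys.min(),ys.max())
    m[330:]=0;ph=np.linspace(0,2*np.pi,60)
    def cost(p):
        t=np.radians(p[0]);ax=np.array([np.cos(t),0,np.sin(t)]);e=np.array([-np.sin(t),0,np.cos(t)])
        Q=np.array([[p[1],0,p[2]]+k*30*ax+22*(np.cos(f)*np.array([0,1,0])+np.sin(f)*e) for k in(1,-1) for f in ph])
        uv=((Q-o)@A)@K.T;uv=uv[:,:2]/uv[:,2:];h=np.zeros_like(m);cv2.fillConvexPoly(h,cv2.convexHull(np.round(uv*16).astype(np.int32)),1,cv2.LINE_8,4);h[330:]=0
        return np.sum(h!=m)
    for dz in(-18,-22):
        res=sorted((cost([t,dx,dz]),t,dx) for t in range(0,111,5) for dx in(-4,-2,0,2,4));print(dz,res[:4])
E
python3 fit.py p5
```

```text
force [1.3 2.9 5.7] ee [578.    6.5  17.5]
0.89 cols 267 367 rows 217 334
-18 [(np.int64(184), 40, 0), (np.int64(197), 45, 0), (np.int64(300), 50, 0), (np.int64(310), 35, 0)]
-22 [(np.int64(432), 50, 2), (np.int64(436), 45, 0), (np.int64(457), 55, 2), (np.int64(470), 45, 2)]
```

Call:
{"api": "move_arm", "payload": {
  "rows": [
    [0.3, 0, 0.2, 0, 30],
    [0.4, 0, 0.1, 0, 30],
    [0.4, 0, 0, 0, 30],
    [0.4, 0, 0, 0, 30],
    [0, 0, 0, 0, 30]
  ]
}}

```text
t: 25.28
ee_pos: [589.3, 9.0, 14.5]
orientation: [-3.122, -0.348, 0.007]
ft_force: [-8.3, -1.4, 15.6]
width: 43.4
grasp_force: 30.0
```

```bash
python3 fit.py p6
```

```text
force [-8.7 -0.8 16. ] ee [589.3   9.   14.5]
0.65 cols 262 371 rows 225 387
-18 [(np.int64(185), 45, -4), (np.int64(201), 50, -4), (np.int64(272), 40, -4), (np.int64(303), 60, -2)]
-22 [(np.int64(223), 55, -2), (np.int64(288), 60, -2), (np.int64(311), 50, -2), (np.int64(368), 50, -4)]
```

Call:
{"api": "move_arm", "payload": {
  "rows": [
    [0.4, 0, 0.05, 0, 30],
    [0.4, 0, 0.05, 0, 30],
    [0.4, 0, 0, 0, 30],
    [0.4, 0, 0, 0, 30],
    [0, 0, 0, 0, 30]
  ]
}}

```text
t: 26.0
ee_pos: [605.2, 12.6, 13.1]
orientation: [-3.122, -0.348, 0.007]
ft_force: [-6.9, 0.0, 12.0]
width: 43.5
grasp_force: 30.0
```

```bash
python3 fit.py p7
```

```text
force [-6.4 -1.1 11.6] ee [605.2  12.7  13.1]
0.76 cols 261 373 rows 230 399
-18 [(np.int64(299), 65, -4), (np.int64(351), 70, -4), (np.int64(377), 60, -4), (np.int64(418), 75, -2)]
-22 [(np.int64(197), 60, -4), (np.int64(229), 65, -4), (np.int64(338), 70, -2), (np.int64(346), 55, -4)]
```

Call:
{"api": "move_arm", "payload": {
  "rows": [
    [0.4, 0, 0.1, 0, 30],
    [0.4, 0, 0.1, 0, 30],
    [0.3, 0, 0.15, 0, 30],
    [0.2, 0, 0.15, 0, 30],
    [0.1, 0, 0.1, 0, 30],
    [0, 0, 0, 0, 30]
  ]
}}

```text
t: 26.85
ee_pos: [618.9, 15.9, 7.5]
orientation: [-3.122, -0.348, 0.006]
ft_force: [-7.3, -0.2, 15.7]
width: 43.5
grasp_force: 30.0
```

```bash
python3 fit.py p8
```

```text
force [-7.8  0.3 14.4] ee [618.9  15.9   7.5]
0.56 cols 257 378 rows 245 413
-18 [(np.int64(460), 90, -4), (np.int64(620), 85, -4), (np.int64(650), 95, -4), (np.int64(681), 95, -2)]
-22 [(np.int64(406), 90, -4), (np.int64(464), 85, -4), (np.int64(640), 95, -2), (np.int64(645), 90, -2)]
```

Call:
{"api": "move_arm", "payload": {
  "rows": [
    [0, 0, 0.15, 0, 30],
    [-0.2, 0, 0.1, 0, 30],
    [0, 0, 0, 0, 30]
  ]
}}

```text
t: 27.32
ee_pos: [620.0, 16.0, 6.6]
orientation: [-3.122, -0.348, -0.004]
ft_force: [-3.0, 3.3, 20.5]
width: 43.7
grasp_force: 30.0
```

```bash
python3 fit.py p9
```

```text
force [-3.6  4.1 20.3] ee [620.   16.    6.6]
0.95 cols 257 377 rows 247 413
-18 [(np.int64(516), 95, -4), (np.int64(552), 90, -4), (np.int64(743), 95, -2), (np.int64(784), 85, -4)]
-22 [(np.int64(415), 90, -4), (np.int64(600), 95, -4), (np.int64(604), 95, -2), (np.int64(637), 85, -4)]
```

Call:
{"api": "move_arm", "payload": {
  "rows": [
    [0, 0, -3, 0, 30],
    [0, 0, -4, 0, 30],
    [0, 0, -5, 0, 30],
    [0, 0, 0, 0, 30]
  ]
}}

```text
t: 27.92
ee_pos: [621.4, 15.5, 128.1]
orientation: [3.121, 0.348, 0.011]
ft_force: [-0.2, -0.1, -1.0]
width: 43.9
grasp_force: 30.0
```

```bash
python3 fit.py q1; python3 - <<'E'
from h import *
plan([542,259,150])
E
```

```text
force [-0.3 -0.2 -1.4] ee [619.7  15.5 125.8]
0.75 cols 257 377 rows 246 414
-18 [(np.int64(474), 90, -4), (np.int64(533), 95, -4), (np.int64(649), 85, -4), (np.int64(675), 95, -2)]
-22 [(np.int64(363), 90, -4), (np.int64(493), 85, -4), (np.int64(567), 95, -2), (np.int64(664), 90, -2)]
ee [618.43855684  15.5574729  124.22535854] yaw_y -77.3 shift [ -2.09 -25.43  -2.58] dist 256 turn 0.0 q6 1.35
```

Call:
{"api": "move_arm", "payload": {
  "rows": [
    [-0.4, -5, -0.5, 0, 30],
    [-0.4, -5, -0.5, 0, 30],
    [-0.4, -5, -0.5, 0, 30],
    [-0.4, -5, -0.5, 0, 30],
    [-0.5, -5.4, -0.6, 0, 30],
    [0, 0, 0, 0, 30]
  ]
}}

```text
t: 28.78
ee_pos: [540.2, 261.6, 148.8]
orientation: [3.121, 0.356, -0.004]
ft_force: [-0.4, -0.6, -0.6]
width: 43.8
grasp_force: 30.0
```

```bash
cat > seat.py <<'E'
from h import *
import sys
np.set_printoptions(precision=1,suppress=True)
im=optics.get_image("wrist");cv2.imwrite("pics/"+sys.argv[1]+".png",im);c=optics.calibration("wrist");s=get_obs();print("ee",s["ee_pos"],"cam",c["xyz"])
for r in spotter.regions_of("wrist","seat")[:2]:
    m=r["region"];ys,xs=np.nonzero(m);print("seat",r["conf"],r["point"],xs.min(),xs.max(),ys.min(),ys.max(),back("wrist",r["point"],14),back("wrist",r["point"],48),m.sum())
for r in spotter.find_in("wrist","post1")[:4]:print("post",r["conf"],r["point"],back("wrist",r["point"],74))
E
python3 seat.py s1
```

```text
ee [540.6 259.8 148.7] cam [610.7 276.4 310.3]
seat 0.98 [319.9, 113.9] 295 349 86 142 [627.4 276.2  14. ] [625.5 276.   48. ] 2462
post 0.92 [522.4, 237.1] [575.3 116.8  74. ]
post 0.78 [233.3, 251.9] [519.4 314.7  74. ]
```

```bash
cat > rel.py <<'E'
from h import *
import sys
from scipy.optimize import minimize
np.set_printoptions(precision=1,suppress=True)
im=optics.get_image("wrist");cv2.imwrite("pics/"+sys.argv[1]+".png",im)
s=get_obs();M=rot(s["orientation"]);c=optics.calibration("wrist");K=np.array(c["camera_matrix"]);A=M.T@rot(c["orientation"]);o=M.T@(c["xyz"]-s["ee_pos"])
ph=np.linspace(0,2*np.pi,60)
def mask(Q,cut):
    uv=((Q-o)@A)@K.T;uv=uv[:,:2]/uv[:,2:];h=np.zeros((480,640),np.uint8);cv2.fillConvexPoly(h,cv2.convexHull(np.round(uv*16).astype(np.int32)),1,cv2.LINE_8,4);h[cut:]=0;return h
def tube(t,x,y,z,r=22,L=30):
    t=np.radians(t);ax=np.array([np.cos(t),0,np.sin(t)]);e=np.array([-np.sin(t),0,np.cos(t)])
    return np.array([[x,y,z]+k*L*ax+r*(np.cos(f)*np.array([0,1,0])+np.sin(f)*e) for k in(1,-1) for f in ph])
print("force",s["ft_force"],"ee",s["ee_pos"])
rs=[r for r in spotter.regions_of("wrist","sleeve_a") if abs(r["point"][0]-318)<25 and r["point"][1]>240]
if rs:
    m=rs[0]["region"].astype(np.uint8);m[330:]=0
    f=lambda p:np.sum(mask(tube(p[0],p[1],p[2],p[3]),330)!=m)
    r=minimize(f,[90,-4,0,-22],method="Nelder-Mead",options=dict(initial_simplex=[[90,-4,0,-22],[96,-4,0,-22],[90,-8,0,-22],[90,-4,2,-22],[90,-4,0,-18]]));print("sleeve tilt,x,y,z",r.x,r.fun,m.sum())
rs=spotter.regions_of("wrist","seat")
if rs:
    m=rs[0]["region"].astype(np.uint8);z0=s["ee_pos"][2]-14
    p0=M.T@(back("wrist",rs[0]["point"],14)-s["ee_pos"])
    f=lambda p:np.sum(mask(np.array([[p[0]+22*np.cos(a),p[1]+22*np.sin(a),z0] for a in ph]+[[p[0]+9*np.cos(a),p[1]+9*np.sin(a),z0-34] for a in ph]),480)!=m)
    r=minimize(f,p0[:2],method="Nelder-Mead",options=dict(initial_simplex=[p0[:2],p0[:2]+[4,0],p0[:2]+[0,4]]));print("seat in tool x,y",r.x,"z",z0,r.fun,m.sum())
E
python3 rel.py s2
```

```text
force [-0.1 -0.3 -0.7] ee [541.8 257.7 149.3]
sleeve tilt,x,y,z [ 80.2  -9.2  -0.1 -18.2] 202.0 7084
seat in tool x,y [87.  -0.9] z 135.30753230357382 154.0 2345
```

```bash
sed -i 's/m\[330:\]=0/m[328:380]=0/; s/h\[cut:\]=0/h[328:(380 if cut==330 else 328)]=0/' rel.py
cat >> rel.py <<'E'
rs=[r for r in spotter.regions_of("wrist","sleeve_a") if abs(r["point"][0]-318)<25 and r["point"][1]>240]
m=rs[0]["region"].astype(np.uint8);m[328:380]=0
for t in(75,80,85,90,95):
    b=min((np.sum(mask(tube(t,x,0,z),330)!=m),x,z) for x in np.arange(-12,1,1) for z in np.arange(-27,-15,1));print(t,b)
E
python3 rel.py s3; python3 - <<'E'
import cv2
g=cv2.cvtColor(cv2.imread('pics/s3.png'),6).astype(int)
print([int(x) for x in g[236:330:2,317]]);print([int(x) for x in g[372:430:2,317]])
E
```

```text
force [ 0.2 -0.7 -1.4] ee [542.4 257.7 150.1]
sleeve tilt,x,y,z [ 73.4  -9.7  -0.2 -23.8] 524.0 10658
seat in tool x,y [86.4 -1. ] z 136.12327283265725 106.0 2374
75 (np.int64(571), np.int64(-9), np.int64(-24))
80 (np.int64(649), np.int64(-7), np.int64(-26))
85 (np.int64(789), np.int64(-5), np.int64(-27))
90 (np.int64(1227), np.int64(-5), np.int64(-27))
95 (np.int64(1832), np.int64(-6), np.int64(-27))
[253, 251, 255, 128, 117, 117, 121, 120, 122, 123, 122, 124, 122, 125, 122, 123, 120, 124, 125, 122, 123, 122, 124, 122, 123, 123, 122, 122, 117, 119, 123, 121, 121, 119, 123, 118, 119, 120, 121, 118, 124, 123, 123, 122, 122, 121, 120]
[107, 119, 120, 119, 118, 117, 119, 119, 119, 120, 122, 123, 120, 119, 117, 117, 119, 119, 117, 120, 119, 102, 85, 85, 85, 83, 89, 71, 32]
```

```bash
cat >> rel.py <<'E'
print("broad")
for t in range(20,100,10):
    b=min((np.sum(mask(tube(t,x,0,z),330)!=m),x,z) for x in np.arange(-16,12,2) for z in np.arange(-44,-12,2));print(t,b)
E
python3 rel.py s4; python3 - <<'E'
import cv2
g=cv2.cvtColor(cv2.imread('pics/s4.png'),6)
b=cv2.resize(g[236:440,240:400],(32,68),interpolation=cv2.INTER_AREA)
for r in b: print(' '.join('%3d'%v for v in r))
E
```

```text
force [ 0.4 -0.6 -0. ] ee [542.4 258.5 150.7]
sleeve tilt,x,y,z [ 72.3  -9.8  -0.4 -23.2] 483.0 10599
seat in tool x,y [85.7 -0.3] z 136.6642376667315 90.0 2378
75 (np.int64(543), np.int64(-9), np.int64(-24))
80 (np.int64(602), np.int64(-7), np.int64(-26))
85 (np.int64(733), np.int64(-5), np.int64(-27))
90 (np.int64(1176), np.int64(-4), np.int64(-27))
95 (np.int64(1793), np.int64(-5), np.int64(-27))
broad
20 (np.int64(1673), np.int64(-10), np.int64(-22))
30 (np.int64(1197), np.int64(-12), np.int64(-22))
40 (np.int64(1026), np.int64(-12), np.int64(-26))
50 (np.int64(691), np.int64(-14), np.int64(-22))
60 (np.int64(565), np.int64(-12), np.int64(-22))
70 (np.int64(633), np.int64(-10), np.int64(-24))
80 (np.int64(661), np.int64(-8), np.int64(-24))
90 (np.int64(965), np.int64(-2), np.int64(-32))
114 112 110 108 111 137 140 122 129 155 205 162 154 147 121 191 145  80 110 100 176 184 190 249 249 254 254 254 255 246 252 246
112 112 109 107 105 104 145 144 122 178 123 183 202 121 125 182 145 128 132  81 184 180 194 233 249 255 254 246 228 215 211 208
112 111 108 106 106 104 126 169 175 180 12
[... 7705 characters left out ...]
  86  85  85  85  85  85  85  85  85  85  86  84  84  84  84
 65  65  65  65  66  66  65  66  66  66  66  66  66  65  65  66  66  65  65  65  65  65  65  64  65  65  64  64  64  64  64  64
 29  30  29  31  31  32  32  32  32  32  32  31  31  31  31  31  31  31  30  30  30  30  30  30  29  30  29  29  29  28  28  28
 29  30  31  30  31  31  32  32  32  33  31  32  32  31  32  32  30  31  30  31  30  31  31  31  30  30  29  29  29  29  29  28
 29  29  30  30  30  31  31  31  32  31  31  31  31  30  31  30  31  31  31  30  30  30  28  31  30  30  30  29  28  29  28  27
 28  29  30  30  30  31  30  31  31  31  31  31  31  30  30  30  30  30  30  29  31  29  30  29  29  29  28  28  28  29  27  28
```

```bash
cat > r2.py <<'E'
import sys;sys.argv=["",sys.argv[1]]
src=open("rel.py").read().split('print("force"')[0];exec(src)
print("force",s["ft_force"],"ee",s["ee_pos"])
def edge(t,x,z):  # predicted lower-rim apex etc. as upper hull boundary rows
    h=mask(tube(t,x,0,z),330);return h
g=cv2.cvtColor(im,cv2.COLOR_BGR2GRAY)
rs=[r for r in spotter.regions_of("wrist","sleeve_a") if abs(r["point"][0]-318)<25 and r["point"][1]>240]
m=rs[0]["region"].astype(np.uint8);m[328:]=0
col=lambda h:[int(np.argmax(h[:,u])) if h[:,u].any() else 0 for u in range(270,370,8)]
row=lambda h:[(int(np.nonzero(h[v])[0].min()),int(np.nonzero(h[v])[0].max())) for v in(280,300,320)]
print("obs",col(m),row(m))
for t in range(30,96,5):
    L=[]
    for x in np.arange(-16,11,1.):
        for z in np.arange(-36,-13,1.):
            h=mask(tube(t,x,0,z),330);h[328:]=0;L.append((int(np.sum(h!=m)),x,z))
    b=min(L);b2=[min(l for l in L if l[2]==z)[:2] for z in(-18,-22,-26,-30)];print(t,b,b2)
E
python3 r2.py s5
```

```text
force [-0.  -0.1 -1.7] ee [542.2 259.  150.7]
obs [302, 266, 257, 252, 248, 247, 246, 247, 249, 252, 258, 269, 310] [(274, 361), (271, 364), (267, 367)]
30 (666, np.float64(-14.0), np.float64(-14.0)) [(703, np.float64(-12.0)), (812, np.float64(-12.0)), (949, np.float64(-10.0)), (1121, np.float64(-9.0))]
35 (573, np.float64(-14.0), np.float64(-15.0)) [(598, np.float64(-13.0)), (664, np.float64(-12.0)), (799, np.float64(-11.0)), (973, np.float64(-10.0))]
40 (495, np.float64(-15.0), np.float64(-15.0)) [(496, np.float64(-14.0)), (554, np.float64(-13.0)), (669, np.float64(-12.0)), (821, np.float64(-11.0))]
45 (419, np.float64(-14.0), np.float64(-19.0)) [(423, np.float64(-14.0)), (449, np.float64(-13.0)), (534, np.float64(-12.0)), (675, np.float64(-11.0))]
50 (347, np.float64(-14.0), np.float64(-20.0)) [(353, np.float64(-15.0)), (363, np.float64(-13.0)), (422, np.float64(-12.0)), (552, np.float64(-11.0))]
55 (272, np.float64(-13.0), np.float64(-22.0)) [(303, np.float64(-14.0)), (272, np.float64(-13.0)), (326, np.float64(-12.0)), (439, np.float64(-11.0))]
60 (207, np.float64(-13.0), np.floa
[... 454 characters left out ...]
64(-25.0)) [(222, np.float64(-11.0)), (125, np.float64(-10.0)), (114, np.float64(-9.0)), (207, np.float64(-8.0))]
80 (132, np.float64(-7.0), np.float64(-26.0)) [(232, np.float64(-9.0)), (163, np.float64(-8.0)), (132, np.float64(-7.0)), (191, np.float64(-6.0))]
85 (200, np.float64(-6.0), np.float64(-24.0)) [(242, np.float64(-8.0)), (226, np.float64(-7.0)), (249, np.float64(-5.0)), (274, np.float64(-4.0))]
90 (320, np.float64(-5.0), np.float64(-21.0)) [(325, np.float64(-6.0)), (329, np.float64(-5.0)), (371, np.float64(-4.0)), (422, np.float64(-2.0))]
95 (490, np.float64(-5.0), np.float64(-15.0)) [(515, np.float64(-4.0)), (540, np.float64(-3.0)), (596, np.float64(-2.0)), (627, np.float64(0.0))]
```

Fitting the silhouette shows the sleeve at about 75°, not fully upright. I'll go back to the free table and drag further while pressing.

```bash
python3 - <<'E'
from h import *
plan([600,12,100]);print(get_obs()["t"])
E
```

```text
ee [542.20642626 259.05568205 150.76371343] yaw_y -77.2 shift [ 0.18 25.37  5.08] dist 259 turn 0.0 q6 1.77
29.575
```

Call:
{"api": "move_arm", "payload": {
  "rows": [
    [0, 5.1, 0, 0, 30],
    [0, 5.1, 0, 0, 30],
    [0, 5.1, 0, 0, 30],
    [0, 5.1, 0, 0, 30],
    [0.2, 5.0, 2, 0, 30],
    [0, 0, 5, 0, 30],
    [0, 0, 4, 0, 30],
    [0, 0, 2, 0, 30],
    [0, 0, 0.5, 0, 30],
    [0, 0, 0, 0, 30]
  ]
}}

```text
t: 30.82
ee_pos: [601.0, 12.1, 16.5]
orientation: [3.122, 0.35, 0.002]
ft_force: [0.6, 0.0, -0.3]
width: 43.3
grasp_force: 30.0
```

Call:
{"api": "move_arm", "payload": {
  "rows": [
    [0, 0, 0.6, 0, 30],
    [0, 0, 0.3, 0, 30],
    [0.3, 0, 0.2, 0, 30],
    [0.4, 0, 0.1, 0, 30],
    [0.4, 0, 0.1, 0, 30],
    [0.4, 0, 0.1, 0, 30],
    [0.4, 0, 0.05, 0, 30],
    [0.4, 0, 0, 0, 30],
    [0, 0, 0, 0, 30]
  ]
}}

```text
t: 31.95
ee_pos: [621.0, 16.7, 1.9]
orientation: [-3.122, -0.35, 0.006]
ft_force: [-6.8, -0.3, 11.1]
width: 43.3
grasp_force: 30.0
```

```bash
python3 r2.py s6 | sed -n '1,2p;8,20p' | cut -c1-60
```

```text
force [-6.7 -0.6 10.7] ee [621.1  16.8   2. ]
obs [313, 279, 269, 264, 260, 259, 258, 259, 261, 265, 271, 
55 (452, np.float64(-16.0), np.float64(-30.0)) [(991, np.flo
60 (348, np.float64(-16.0), np.float64(-29.0)) [(886, np.flo
65 (247, np.float64(-16.0), np.float64(-28.0)) [(725, np.flo
70 (169, np.float64(-16.0), np.float64(-26.0)) [(557, np.flo
75 (113, np.float64(-14.0), np.float64(-28.0)) [(384, np.flo
80 (88, np.float64(-13.0), np.float64(-27.0)) [(243, np.floa
85 (67, np.float64(-11.0), np.float64(-28.0)) [(237, np.floa
90 (118, np.float64(-11.0), np.float64(-23.0)) [(205, np.flo
95 (204, np.float64(-10.0), np.float64(-19.0)) [(217, np.flo
```

Now about 85° but slipped 11 mm toward the pad edge. It will stand by itself, so I'll release it standing and re-grip it centred across its middle.

Call:
{"api": "move_arm", "payload": {
  "rows": [
    [0, 0, -0.1, 0, 60],
    [0, 0, 0, 0, 80],
    [0, 0, 0, 0, 80],
    [0, 0, -0.9, 0, 80],
    [0, 0, 0, 0, 80]
  ]
}}

```text
t: 32.67
ee_pos: [623.4, 16.9, 12.1]
orientation: [3.122, 0.349, 0.002]
ft_force: [-1.6, -0.0, -0.4]
width: 70.2
grasp_force: 0.0
```

```bash
python3 r2.py s7 | sed -n '1,2p;11,20p' | cut -c1-110
```

```text
force [ 0.  -0.  -0.7] ee [623.2  16.9  11.8]
obs [306, 277, 265, 259, 254, 252, 251, 253, 255, 260, 268, 285, 317] [(277, 357), (272, 361), (267, 366)]
70 (362, np.float64(-15.0), np.float64(-20.0)) [(373, np.float64(-16.0)), (369, np.float64(-14.0)), (399, np.f
75 (305, np.float64(-14.0), np.float64(-19.0)) [(335, np.float64(-15.0)), (307, np.float64(-13.0)), (339, np.f
80 (252, np.float64(-12.0), np.float64(-21.0)) [(261, np.float64(-13.0)), (275, np.float64(-12.0)), (309, np.f
85 (223, np.float64(-11.0), np.float64(-19.0)) [(232, np.float64(-11.0)), (228, np.float64(-10.0)), (267, np.f
90 (222, np.float64(-10.0), np.float64(-16.0)) [(232, np.float64(-9.0)), (222, np.float64(-8.0)), (298, np.flo
95 (267, np.float64(-8.0), np.float64(-16.0)) [(324, np.float64(-7.0)), (353, np.float64(-6.0)), (429, np.floa
```

Call:
{"api": "move_arm", "payload": {
  "rows": [
    [-0.5, 0, 0, 0, 80],
    [-0.45, 0, 0, 0, 80],
    [0, 0, 0, 0, 30],
    [0, 0, 0, 0, 30],
    [0, 0, 0, 0, 30],
    [0, 0, 0, 0, 30],
    [0, 0, -3, 0, 30],
    [0, 0, -5, 0, 30],
    [0, 0, -5, 0, 30],
    [0, 0, 0, 0, 30]
  ]
}}

```text
t: 34.02
ee_pos: [616.2, 14.9, 145.4]
orientation: [3.121, 0.349, 0.012]
ft_force: [0.1, -0.3, -0.0]
width: 43.7
grasp_force: 30.0
```

```bash
python3 r2.py s8 | sed -n '1,2p;11,20p' | cut -c1-110;python3 - <<'E'
from h import *
plan([542,259,150]);print(get_obs()["width"])
E
```

```text
force [-0.3  0.1 -0.5] ee [614.5  14.8 142.9]
obs [286, 262, 249, 242, 237, 236, 235, 236, 238, 242, 248, 264, 290] [(272, 363), (266, 369), (261, 374)]
70 (855, np.float64(-4.0), np.float64(-29.0)) [(955, np.float64(-7.0)), (914, np.float64(-6.0)), (881, np.floa
75 (762, np.float64(-3.0), np.float64(-28.0)) [(894, np.float64(-5.0)), (831, np.float64(-4.0)), (793, np.floa
80 (653, np.float64(-1.0), np.float64(-28.0)) [(763, np.float64(-4.0)), (710, np.float64(-3.0)), (686, np.floa
85 (535, np.float64(0.0), np.float64(-26.0)) [(597, np.float64(-2.0)), (545, np.float64(-1.0)), (535, np.float
90 (458, np.float64(0.0), np.float64(-18.0)) [(458, np.float64(0.0)), (535, np.float64(1.0)), (654, np.float64
95 (639, np.float64(1.0), np.float64(-14.0)) [(746, np.float64(2.0)), (866, np.float64(3.0)), (1005, np.float6
ee [613.21456729  14.81376635 141.19460153] yaw_y -77.2 shift [ -1.55 -25.39  -0.88] dist 255 turn 0.0 q6 1.35
44.0958430267453
```

Upright and centred (90°, offset 0, −18). Moving over to view the spigot.

Call:
{"api": "move_arm", "payload": {
  "rows": [
    [-0.3, -5, -0.2, 0, 30],
    [-0.3, -5, -0.2, 0, 30],
    [-0.3, -5, -0.2, 0, 30],
    [-0.3, -5, -0.2, 0, 30],
    [-0.3, -5.4, -0.2, 0, 30],
    [0, 0, 0, 0, 30]
  ]
}}

```text
t: 34.88
ee_pos: [540.4, 261.8, 149.1]
orientation: [3.121, 0.356, -0.005]
ft_force: [0.3, -0.6, -1.4]
width: 44.2
grasp_force: 30.0
```

```bash
python3 rel.py s9 | head -3
```

```text
force [ 1.   0.5 -1.3] ee [541.  260.  149.2]
sleeve tilt,x,y,z [ 91.6   0.6  -0.2 -16.8] 487.0 7976
seat in tool x,y [87.1  3.9] z 135.160211824176 100.0 2406
```

```bash
python3 rel.py s10 | head -3; python3 - <<'E'
from h import *
plan([626.2,276.7,90])
E
```

```text
force [ 0.2 -1.4 -1. ] ee [542.5 257.7 150.3]
sleeve tilt,x,y,z [ 91.    0.8  -0.1 -17.2] 476.0 8069
seat in tool x,y [86.5 -0.7] z 136.26764323221855 89.0 2399
ee [542.92701722 258.0340945  150.93731084] yaw_y -77.3 shift [8.54 0.   6.09] dist 105 turn 0.0 q6 1.77
```

Call:
{"api": "move_arm", "payload": {
  "rows": [
    [4.3, 0, 0, 0, 30],
    [4.25, 0, 0, 0, 30],
    [0, 0, 4, 0, 30],
    [0, 0, 3.8, 0, 30],
    [0, 0, 0, 0, 30],
    [0, 0, 0, 0, 30]
  ]
}}

```text
t: 36.02
ee_pos: [626.9, 278.0, 74.4]
orientation: [-3.122, -0.348, -0.002]
ft_force: [-0.2, 0.8, -0.2]
width: 43.8
grasp_force: 30.0
```

```bash
python3 - <<'E'
from h import *
plan([626.1,276.8,60]);print(get_obs()["ft_force"])
E
```

```text
ee [626.91576254 278.01451594  74.43630271] yaw_y -77.3 shift [-0.11  0.1   1.44] dist 15 turn 0.0 q6 1.75
[-0.15903192  0.80738399 -0.18622971]
```

Call:
{"api": "move_arm", "payload": {
  "rows": [
    [0, 0.05, 1.0, 0, 30],
    [0, 0, 1.0, 0, 30],
    [0, 0, 0.5, 0, 30],
    [0, 0, 0, 0, 30]
  ]
}}

```text
t: 36.52
ee_pos: [625.7, 277.5, 47.6]
orientation: [3.122, 0.349, -0.002]
ft_force: [0.6, 0.1, -0.2]
width: 43.8
grasp_force: 30.0
```

Call:
{"api": "move_arm", "payload": {
  "rows": [
    [0, 0, 0.5, 0, 30],
    [0, 0, 0.5, 0, 30],
    [0, 0, 0, 0, 30]
  ]
}}

```text
t: 36.9
ee_pos: [626.0, 277.6, 37.6]
orientation: [3.122, 0.349, -0.001]
ft_force: [-0.3, 0.3, -0.2]
width: 43.6
grasp_force: 30.0
```

Call:
{"api": "move_arm", "payload": {
  "rows": [
    [0, 0, 0.5, 0, 30],
    [0, 0, 0.3, 0, 30],
    [0, 0, 0, 0, 30]
  ]
}}

```text
t: 37.28
ee_pos: [626.1, 277.6, 29.8]
orientation: [3.122, 0.349, -0.0]
ft_force: [-1.3, -0.6, -1.7]
width: 43.9
grasp_force: 30.0
```

Call:
{"api": "move_arm", "payload": {
  "rows": [
    [0, 0, 0.3, 0, 30],
    [0, 0, 0.2, 0, 30],
    [0, 0, 0, 0, 30]
  ]
}}

```text
t: 37.65
ee_pos: [626.1, 277.6, 25.2]
orientation: [-3.122, -0.349, 0.0]
ft_force: [-1.0, -0.7, 0.8]
width: 44.0
grasp_force: 30.0
```

Call:
{"api": "move_arm", "payload": {
  "rows": [
    [0, 0, 0.2, 0, 30],
    [0, 0, 0, 0, 30]
  ]
}}

```text
t: 37.9
ee_pos: [626.2, 277.6, 25.1]
orientation: [3.122, 0.349, -0.0]
ft_force: [-7.0, -3.2, 16.0]
width: 43.8
grasp_force: 30.0
```

The sleeve seats at TCP 25, close to the predicted 26. Releasing and withdrawing.

Call:
{"api": "move_arm", "payload": {
  "rows": [
    [0, 0, 0.1, 0, 30],
    [0, 0, -0.2, 0, 70],
    [0, 0, 0, 0, 90],
    [0, 0, 0, 0, 90],
    [0, 0, 0, 0, 90],
    [0, 0, -3, 0, 90],
    [0, 0, -5, 0, 90],
    [0, 0, -5, 0, 90],
    [-4, 0, -2, 0, 90],
    [-4, 0, 0, 0, 90]
  ]
}}

```text
t: 39.15
ee_pos: [548.6, 260.2, 176.2]
orientation: [-3.121, -0.349, -0.006]
ft_force: [-0.8, -0.8, -0.0]
width: 79.2
grasp_force: 0.0
```

```bash
python3 - <<'E'
from h import *
np.set_printoptions(precision=1,suppress=True)
optics.get_image("wrist");optics.get_image("top");optics.get_image("side");s=get_obs();print(s["ee_pos"],s["ft_force"],s["width"])
for k in("sleeve_a","post1","seat","square_spacer"):
    for cam,z in(("wrist",74),("top",74),("side",44)):
        for r in spotter.find_in(cam,k)[:6]:
            if r["conf"]>.3: print(k,cam,round(r["conf"],2),np.array(r["point"]),back(cam,r["point"],z))
r=[q for k in("post1","sleeve_a") for q in spotter.regions_of("side",k)]
for q in r:
    ys,xs=np.nonzero(q["region"]);print("side",round(q["conf"],2),xs.min(),xs.max(),ys.min(),ys.max())
print("exp side",proj("side",[626.3,277.2,14]),proj("side",[626.3,277.2,74]))
for p in[(626.3,277.2),(575,117)]:print("exp wrist",proj("wrist",[*p,74]))
E
```

```text
[546.8 259.6 174.4] [-0.5 -0.9 -0.2] 79.40193073728665
sleeve_a wrist 0.91 [321.2 104.1] [639.7 278.1  74. ]
sleeve_a side 0.86 [175.6 316.8] [622.4 283.3  44. ]
post1 wrist 0.8 [498.9 238.1] [574.8 120.3  74. ]
post1 wrist 0.56 [246.7 249.9] [521.7 311.4  74. ]
post1 top 0.69 [251.2 237.4] [561.9  97.   74. ]
post1 top 0.67 [224.1 301.2] [444.1 146.8  74. ]
post1 top 0.48 [154.5 275.3] [494.5 275.5  74. ]
post1 side 0.88 [206.3 361.5] [495.9 318.4  44. ]
post1 side 0.83 [302.8 324.3] [438.7 150.8  44. ]
post1 side 0.65 [266.2 283.8] [570.  110.2  44. ]
seat wrist 0.73 [313.3 123.1] [626.3 280.7  74. ]
seat wrist 0.66 [342.6 400.8] [399.8 203.3  74. ]
seat side 0.61 [357.2 274. ] [457.2 -29.8  44. ]
seat side 0.57 [180.6 334.3] [578.9 305.7  44. ]
square_spacer top 0.68 [500.2 195.5] [ 632.7 -374.4   74. ]
square_spacer side 0.83 [353.7 272.3] [465.9 -29.8  44. ]
square_spacer side 0.43 [241.5 343.3] [484.3 253.   44. ]
square_spacer side 0.41 [389.8 189.8] [ 613.7 -370.7   44. ]
side 0.74 289 314 301 345
side 0.74 189 220 337 386
side 0.67 257 279 264 305
side 0.34 458 500 215 265
side 0.25 313 349 344 390
side 0.58 162 190 294 334
side 0.16 342 411 166 238
exp side [179.3 326.9] [174.8 301. ]
exp wrist [318.1 123.3]
exp wrist [503.1 237.3]
```

```bash
python3 -c "
from h import *
print(close_job())"
```

```text
the job is handed in; nothing more can be done
None
```

The job is handed in at about 39 s: the spacer is in the pan, and the sleeve was laid in the white rest, re-gripped and seated upright on the bare spigot. It also took an extra step: I tilted the sleeve upright on the pan rim and table, stood it there briefly, then re-gripped it across the middle.

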